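# Part a dowelled housing with a wedge

### The arm

A 6-joint arm with a two-finger parallel gripper is mounted at the origin on a cart in front of the work surface, level with it; the furniture and walls round the work are solid. World frame = base frame: x ahead of the robot, y to its left, z up, the work surface at z = 0. Lengths are in m, angles in rad, forces in N, time in s.
With the tool pointing down it reaches from about 0.225 to 0.875 m from the base axis. Payload 3.4 kg.
Tool frame: the origin (TCP) lies on the mounting face of the last link; the fingertips stand 173 mm ahead of it and the grasp point (between the pads) lies 155 mm ahead of it; x points along the fingers, y is the direction in which the jaws open and shut, and the axes are right-handed (so a half turn about x gives the same grasp; the last joint's range is limited). The gripper opens to 85 mm and grips with 20 to 120 N. Pads are 22 mm wide; open, the fingers measure 114 mm over their backs; the gripper's body (76 mm by 85 mm) begins 54 mm behind the grasp point. The pads swing forward as they close: fully open they stand 13 mm farther back than shut.
Start: joints at [-1.446, 0.276, 1.505, -0, 1.361, -0.121], TCP at [0.14, -0.558, 0.405] pointing down, gripper open.
Joint ranges: [-2.89, 2.89], [-0.75, 2.08], [0.22, 2.7], [-1.18, 4.32], [0.11, 2.71], [-2.7, 2.7]. Speed limits (rad/s): [2.57, 2.57, 3.14, 3.14, 3.14, 3.14].

### API

Orientations are given as a unit quaternion [w, x, y, z].
In Python, from rig import manip gives the robot as it stands.
- The arm moves only by the tool arm_command, never from a script. Its argument "targets" is a list of rows, each an object with "dp": the shift along the tool's x, y, z in m, a list of three; "turn": the turn, a rotation vector about the tool's x, y, z in degrees, a list of three; "grip": the opening, from -1 (shut) to 1 (fully open). In form: [{"dp": [tx, ty, tz], "turn": [wx, wy, wz], "grip": grip}, ...]. A call has 1 to 8 rows; each row shifts and turns the commanded pose from where the row before left it, along the tool's axes as they then stand; what a row does not reach is not made up. A row lasts 1/10 s, in which the tool goes at most 50 mm and 8.59 degrees, less where a joint would pass 70% of its speed; a pose out of reach is approached as far as the arm can. A call with a gripper value outside its range is refused whole. The fingers move at their own pace and stop on an object; "grip_force" is the grip in N (left out, the last holds). Time passes only in rows, so rows that do not move let the fingers close. It gives the time, the measured TCP pose, the force and the opening at its end, in the units of the state.
- manip.get_state(): the state, without advancing time (a new reading comes with each control period).
- manip.get_image(name): name is "scene" or "top"; returns the picture (480x640x3 uint8, red, green, blue); there is no depth.
- manip.calibration(name): a dict with "fx", "fy", "cx", "cy" (pixels), "R" (3x3) and "t" (3): a world point X has camera coordinates R X + t. Camera axes: x right, y down, z forward; pixel columns grow to the right and rows downward; lengths in m; the calibration is good to about 2 mm. A picture is of the moment at which its call begins. calibration takes no time and is no camera call.
- manip.sign_off(): hands the job in, once; it reports no verdict.
The state is a dict: "clock": time; "qpos": joint angles; "qd": joint speeds; "effort": joint torques, N m; "position": TCP position; "ee_rot": TCP orientation; "contact_force": force on the tool from outside, world axes, zero at the start; "moment": the same for the moment, N m; "width": finger opening in m.
Only numpy, scipy, OpenCV 4.12 (cv2) and the standard library are available. Lean on these libraries where they do the work, as an engineer would, in place of code of your own. Each camera call takes 0.05 s, during which the arm holds its last target.

### The job

Part the two halves of the housing with the wedge that hangs in the stand: press its blade straight down into the pry slots at the two ends of the seam in turn, a little at a time, so that neither end of the loose half ever gets more than 5 mm ahead of the other, until both ends stand at least 8 mm open. Move the loose half with the wedge only, never with the hand, and leave the things around undisturbed. Finally hang the wedge back in its stand, upright with its guard resting on the two rails, and let go.

Things in the scene. Friction and masses are not known exactly. Their poses are not given: they have to be found in the camera images.
- housing: Fixed part: dark steel base plate 150 (x) x 186 (y) x 12 mm with the fixed half of a cast aluminium housing on its far (+x) side. Origin: centre of the plate's underside; z up, y along the seam (+y = left end), x square to it. The seam plane is x = 0 here, its top edge 80 mm above the bench. The loose half lies on the -x side (nearer the robot) and opens toward -x.
- cover: Loose half, 57 x 184 mm, 80 mm high, on short dowels. Origin: bench level, on the seam at the left slot; axes as the housing's, turned about z by (left - right opening) / 154 mm. Each end opens on its own, stiffly (8 N sideways at its slot: some 6 to 15 N down on the wedge), stays where left, stops at about 12 mm. Either end may start up to 1.5 mm open.
- slot_left (a point): Top of the left (+y) pry slot, on the flat seam face of the fixed half (housing frame 0, +77, 80 mm). Slot: 5 mm wide (x = -5 to 0 mm) when that end is closed, y = 62 to 92 mm (outer end open), 66 mm deep. Its mouth is bevelled at 45 degrees on both sides: the parallel part begins 6 mm below this point (z = 74 mm).
- slot_right (a point): The same for the right (-y) pry slot (housing frame x = 0, y = -77 mm, z = 80 mm).
- edge_left (a point): Point on the loose half that coincides with slot_left when that end is closed; the opening of the left end is how far it lies to -x in the housing's frame. The loose half's own slot wall is 5 mm to -x of this point.
- edge_right (a point): The same for the right end.
- wedge_grip (a point): Wedge tool, 0.25 kg, hanging upright in the stand at the start. This point: centre of its black handle, 26 (x) x 32 (y) x 58 mm high; a 4 mm steel cap on top. Below it a steel guard plate 46 (x) x 40 (y) x 8 mm: its top 29 mm, its underside 37 mm under this point. From the guard the blade goes 60 mm further down. Axes as the wedge, z up.
- wedge_tip (a point): Tip of the blade, middle of its flat face: 8.5 mm to +x of the wedge's axis, 97 mm below wedge_grip. The blade is 20 mm wide in y; its +x face is flat and upright, its -x face slopes, so that it is 3 mm thick at the tip and grows evenly to 17 mm under the guard, 60 mm up.
- wedge: The same tool; origin on its axis (middle of handle and guard) at the height of the tip. Its flat +x face goes against the fixed half, as it faces at the start; the end's opening is then the blade's thickness at z = 74 mm less 5 mm, in practice 0.5 to 1 mm less still (a tip 25 mm below z = 74 mm gives about 3 mm, 50 mm about 9 mm).
- stand: Fixed stand for the wedge: 100 x 112 mm steel foot, two grey cheeks, and two level grey rails along y, each 18 mm wide, 24 mm apart in x, 96 mm long, tops 75 mm above the bench. Origin at the centre of the foot's underside. The space between the rails is clear 80 mm along y.
- stand_slot (a point): Centre of the gap between the rails, level with their tops (75 mm above the bench). The wedge's axis belongs over this point, within about 15 mm, blade between the rails, guard on the rails.
- felt_tin: Bystander: round tin with a dark green lid, 66 mm across, 30 mm high. Origin at the centre of its underside. Leave alone.
- weight_1: Bystander: knobbed brass weight, 36 mm across, 40 mm high. Origin at the centre of its underside. Leave alone.
- weight_2: Bystander: knobbed brass weight, 30 mm across, 32 mm high. Origin at the centre of its underside. Leave alone.
- rubber_stick_1: Bystander: small light green rubber block, 42 x 18 x 13 mm. Origin at the centre of its underside. Leave alone.
Mind the look-alikes: they are no part of the job. Of the things that look like the wedge, the smaller one is meant.

How it is judged:
By the outcome, as a careful person would: the job done as asked, in the order asked, and still so for the second after the job is handed in, with the robot touching nothing.
It also fails if it takes over 64 s, if anything falls off the work surface, if the arm or the gripper's body presses on something with over 40 N, if the wrist force passes 120 N, or if a joint passes its speed limit or range.

## Working session

There is one attempt and no reset: what is moved stays moved. The work goes in short steps, Python scripts to look and compute and a tool call to move; the robot and the scene stay as the last step left them, time stands still between calls to the robot, and variables do not carry over. Pictures are saved under pics/ and viewed, and the job is handed in when it is done.

Besides the shell and the picture viewer there is one more tool, called after "Emit:" by a JSON object that holds its "fn" and its "kwargs", one argument or row to a line. arm_command: Moves the arm, as the interface text tells. Its arguments: {"type":"object","properties":{"targets":{"type":"array"},"grip_force":{"type":"number"}},"required":["targets"]}

```bash
mkdir -p pics; ls
python3 - <<'E'
from rig import manip
import cv2
s=manip.get_state()
for k,v in s.items(): print(k,v)
for n in("scene","top"):
    im=manip.get_image(n); cv2.imwrite(f"pics/{n}0.png",im[:,:,::-1]); c=manip.calibration(n); print(n,c)
E
```

```text
pics
clock 0.0
qpos [-1.44598273e+00  2.76589438e-01  1.50618525e+00  7.16905238e-06
  1.36072114e+00 -1.20992608e-01]
qd [-2.23854381e-04  9.19741173e-04 -6.73152014e-04 -1.16758019e-03
  8.00720711e-05  1.43750669e-03]
effort [ 1.01680867e-03 -4.16759455e+01 -2.45801353e+01 -3.10552459e-04
  1.08214360e-02 -1.51231955e-06]
position [ 0.13989022 -0.55748078  0.40382183]
ee_rot [ 0.08601355  0.70177396  0.0873593  -0.70177157]
contact_force [-0.11790355  0.06480227 -0.30147487]
moment [-0.00509172  0.00481247  0.00894377]
width 0.08541368588200816
scene {'fx': 465.6358223599199, 'fy': 465.6358223599199, 'cx': 317.5787378949831, 'cy': 242.2387343399968, 'R': array([[ 0.47778066, -0.87843826,  0.00847758],
       [-0.53077134, -0.2963482 , -0.79401482],
       [ 0.70000531,  0.37486527, -0.60783929]]), 't': array([-0.50996749,  0.25160706,  1.07910696])}
top {'fx': 492.4853154089076, 'fy': 492.4853154089076, 'cx': 323.77413609360775, 'cy': 234.00569591223953, 'R': array([[-0.00641247, -0.99969385,  0.02389752],
       [-0.9938161 ,  0.0037219 , -0.11097617],
       [ 0.11085325, -0.02446137, -0.99353571]]), 't': array([-0.3344373 ,  0.48567081,  1.07327927])}
```

View pics/scene0.png

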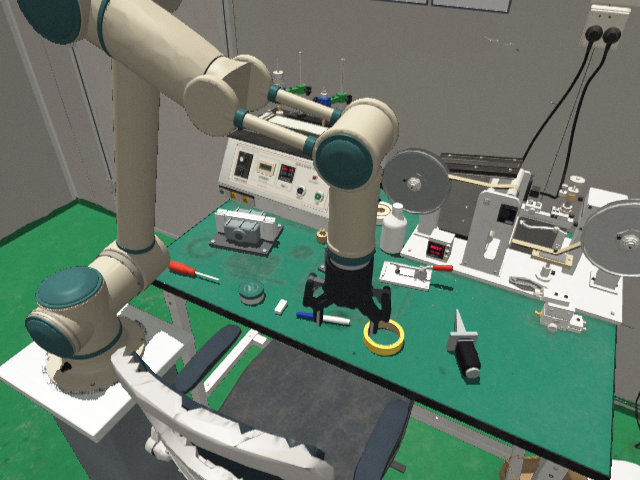

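View pics/top0.png

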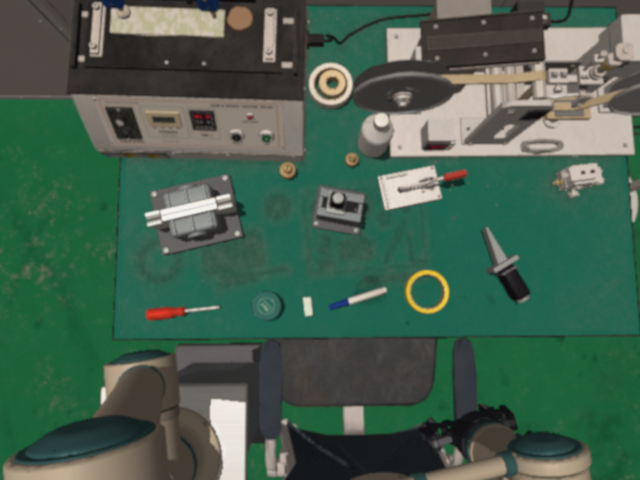

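The top view shows two wedge-like things: a big one lying loose at about (505,265), and a small one hanging in the stand at about (340,205). The one in the stand fits the description (smaller, upright, black handle). The housing is at about (195,212). I'll enlarge both to confirm.

Run:
```python
import cv2,numpy as np
t=cv2.imread("pics/top0.png");s=cv2.imread("pics/scene0.png")
a=cv2.resize(t[165:260,135:255],None,fx=5,fy=5,interpolation=cv2.INTER_CUBIC)
b=cv2.resize(t[175:245,300:380],None,fx=7,fy=7,interpolation=cv2.INTER_CUBIC)
c=cv2.resize(s[195:265,200:300],None,fx=7,fy=7,interpolation=cv2.INTER_CUBIC)
for n,i in zip("abc",(a,b,c)): cv2.imwrite(f"pics/crop_{n}.png",i); print(i.shape)
```

```text
(475, 600, 3)
(490, 560, 3)
(490, 700, 3)
```

View pics/crop_a.png

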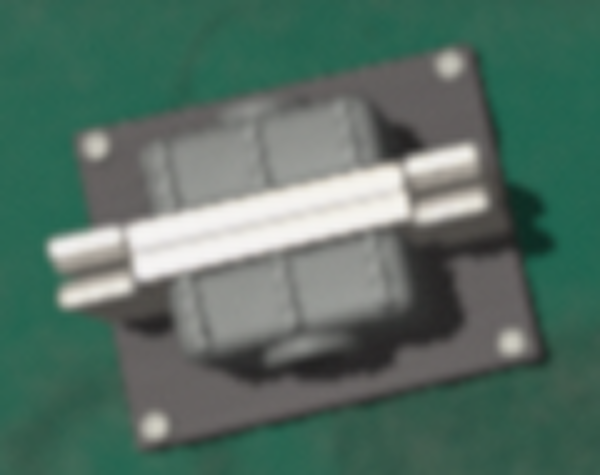

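View pics/crop_b.png

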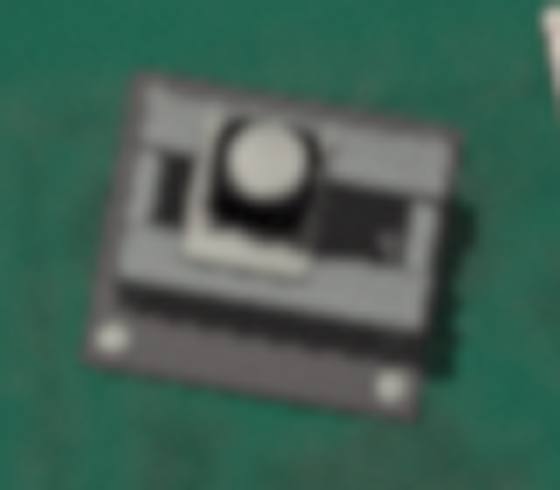

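View pics/crop_c.png

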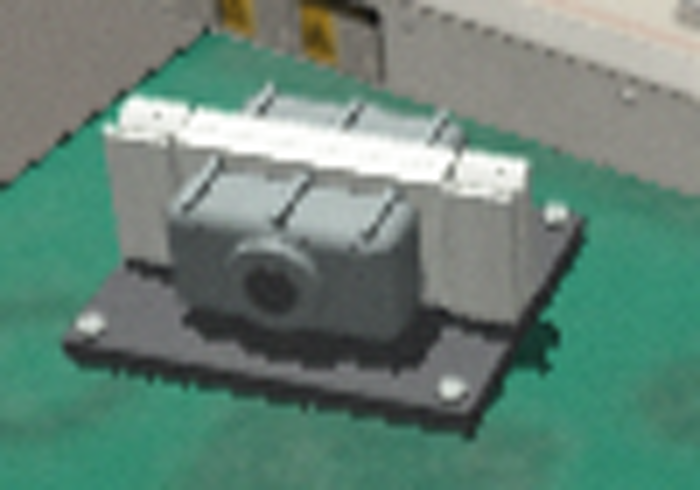

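Confirmed. crop_b shows the small wedge in the stand: round steel cap at top (337,198), black handle, pale guard on the two grey rails. crop_a shows the housing with its seam and a slot at each end. Next I'll measure the poses.

```bash
cat > h.py <<'E'
import numpy as np,cv2
from rig import manip
from scipy.spatial.transform import Rotation as Rn
C={n:manip.calibration(n) for n in("scene","top")}
def proj(n,X):
    c=C[n];p=np.atleast_2d(X)@c["R"].T+c["t"]
    return np.c_[p[:,0]/p[:,2]*c["fx"]+c["cx"],p[:,1]/p[:,2]*c["fy"]+c["cy"]]
def ray(n,uv):
    c=C[n];d=c["R"].T@np.array([(uv[0]-c["cx"])/c["fx"],(uv[1]-c["cy"])/c["fy"],1]);return -c["R"].T@c["t"],d
def onz(n,uv,z):
    o,d=ray(n,uv);return o+d*(z-o[2])/d[2]
def tri(a,b):
    (o1,d1),(o2,d2)=ray("top",a),ray("scene",b)
    A=np.c_[d1,-d2];s=np.linalg.lstsq(A,o2-o1,rcond=None)[0]
    p,q=o1+d1*s[0],o2+d2*s[1];return (p+q)/2,np.linalg.norm(p-q)
def T(x,y,yaw): 
    def f(P):
        P=np.atleast_2d(np.asarray(P,float));c,s=np.cos(yaw),np.sin(yaw)
        return np.c_[x+c*P[:,0]-s*P[:,1],y+s*P[:,0]+c*P[:,1],P[:,2]]
    return f
def fitrect(pts):
    # rect edges from contour points, fit lines per side
    r=cv2.minAreaRect(pts.astype(np.float32));b=cv2.boxPoints(r);L=[]
    for i in range(4):
        a,c=b[i],b[(i+1)%4];u=(c-a)/np.linalg.norm(c-a);n=np.array([-u[1],u[0]])
        q=pts-a;t=q@u;d=abs(q@n);m=(d<4)&(t>6)&(t<np.linalg.norm(c-a)-6)
        vx,vy,x0,y0=cv2.fitLine(pts[m].astype(np.float32),cv2.DIST_HUBER,0,.01,.01).ravel();L.append((np.array([x0,y0]),np.array([vx,vy])))
    out=[]
    for i in range(4):
        (p,u),(q,v)=L[i-1],L[i];s=np.linalg.solve(np.c_[u,-v],q-p);out.append(p+u*s[0])
    return np.array(out)
E
python3 - <<'E'
from h import *
t=cv2.imread("pics/top0.png")
hsv=cv2.cvtColor(t,cv2.COLOR_BGR2HSV)
m=((hsv[...,1]<70)).astype(np.uint8)*255
v=np.zeros((95,245),np.uint8)
cv2.imwrite("pics/mask.png",cv2.resize(m[160:270,130:390],None,fx=3,fy=3,interpolation=cv2.INTER_NEAREST))
print(hsv[190,160],hsv[240,170],hsv[255,150],hsv[222,325],hsv[210,246])
s=manip.get_state()
w=s['ee_rot'];R=Rn.from_quat([w[1],w[2],w[3],w[0]]).as_matrix();print(R.round(3))
E
```

```text
[30  5 98] [  6  12 103] [ 78 110 104] [ 8 11 94] [ 81 172 101]
[[-0.     0.243 -0.97 ]
 [ 0.002 -0.97  -0.243]
 [-1.    -0.002 -0.   ]]
```

View pics/mask.png

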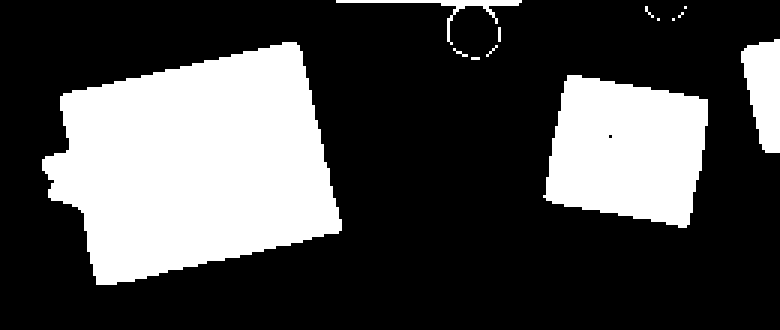

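```bash
cat >> h.py <<'E'
def lines_from(pts,b,tol=2.5,end=5):
    L=[];b=np.asarray(b,float)
    for i in range(4):
        a,c=b[i],b[(i+1)%4];l=np.linalg.norm(c-a);u=(c-a)/l;n=np.array([-u[1],u[0]])
        q=pts-a;t=q@u;d=abs(q@n);mm=(d<tol)&(t>end)&(t<l-end)
        vx,vy,x0,y0=cv2.fitLine(pts[mm].astype(np.float32),cv2.DIST_HUBER,0,.01,.01).ravel();L.append((np.array([x0,y0]),np.array([vx,vy])))
    out=[]
    for i in range(4):
        (p,u),(q,v)=L[i-1],L[i];s=np.linalg.solve(np.c_[u,-v],q-p);out.append(p+u*s[0])
    return np.array(out)
E
python3 - <<'E'
from h import *
t=cv2.imread("pics/top0.png")
# upsample for subpixel contour
t4=cv2.resize(t,None,fx=4,fy=4,interpolation=cv2.INTER_CUBIC)
hsv=cv2.cvtColor(t4,cv2.COLOR_BGR2HSV)
m=((hsv[...,1]<85)).astype(np.uint8)*255
cs,_=cv2.findContours(m,cv2.RETR_EXTERNAL,cv2.CHAIN_APPROX_NONE)
def at(u,v):
    for c in cs:
        if cv2.pointPolygonTest(c,(u*4.,v*4.),False)>0 : return (c[:,0,:]+.5)/4-.5
H=at(190,240);S=at(330,225)
hb=lines_from(H,[(150,192),(229.5,174),(244,237),(163,255)])
print("plate px",hb.round(1).tolist())
W=np.array([onz("top",p,.012) for p in hb]);print(W.round(4).tolist())
print("sides",[round(np.linalg.norm(W[i]-W[i-1]),4) for i in range(4)],"centre",W.mean(0).round(4))
# order: far-left, far-right, near-right, near-left ; +y=left
ydir=((W[0]-W[1])+(W[3]-W[2]));xdir=(W[0]-W[3])+(W[1]-W[2])
print("yaw from y",np.degrees(np.arctan2(-ydir[0],ydir[1])),"from x",np.degrees(np.arctan2(xdir[1],xdir[0])))
# stand: near corners of foot + top rails
sb=cv2.boxPoints(cv2.minAreaRect(S.astype(np.float32)));print("stand box",sb.round(1).tolist())
np.save("S.npy",S)
E
```

```text
plate px [[149.0, 191.1999969482422], [229.0, 172.8000030517578], [243.8000030517578, 237.10000610351562], [161.3000030517578, 255.8000030517578]]
[[0.5861, 0.0613, 0.012], [0.6287, -0.12, 0.012], [0.4798, -0.1556, 0.012], [0.438, 0.0289, 0.012]]
sides [np.float64(0.1516), np.float64(0.1863), np.float64(0.1531), np.float64(0.1892)] centre [ 0.5331 -0.0464  0.012 ]
yaw from y 12.997205883523721 from x 12.88529006358628
stand box [[309.70001220703125, 226.89999389648438], [317.79998779296875, 183.10000610351562], [369.3999938964844, 192.60000610351562], [361.29998779296875, 236.5]]
```

Run:
```python
from h import *
for n in C: print(n,(-C[n]["R"].T@C[n]["t"]).round(3))
t=cv2.imread("pics/top0.png");s=cv2.imread("pics/scene0.png")
g=cv2.cvtColor(t,cv2.COLOR_BGR2GRAY)
# cap: bright round blob
hsv=cv2.cvtColor(t,cv2.COLOR_BGR2HSV)
print(g[190:214,326:352])
H=T(.533,-.0464,np.radians(12.95))
F=5
def draw(im,n,L,x0,y0,x1,y1,name):
    o=cv2.resize(im[y0:y1,x0:x1],None,fx=F,fy=F,interpolation=cv2.INTER_CUBIC)
    for P,col in L:
        p=proj(n,P);q=((p-[x0,y0]+.5)*F).astype(int)
        cv2.polylines(o,[q.reshape(-1,1,2)],False,col,1)
    cv2.imwrite(name,o)
def bx(f,x0,x1,y0,y1,z): return f(np.array([[x0,y0,z],[x1,y0,z],[x1,y1,z],[x0,y1,z],[x0,y0,z]]))
L=[(bx(H,-.075,.075,-.093,.093,.012),(0,0,255)),(bx(H,-.075,.075,-.093,.093,0),(0,0,120)),(H([[0,-.092,.08],[0,.092,.08]]),(0,255,0)),
 (bx(H,-.005,0,.062,.092,.08),(255,0,0)),(bx(H,-.005,0,-.092,-.062,.08),(255,0,0))]
draw(t,"top",L,135,165,255,260,"pics/ov_t.png");draw(s,"scene",L,190,190,310,270,"pics/ov_s.png")
```

```text
scene [-0.378 -0.778  0.86 ]
top [ 0.362 -0.31   1.128]
[[135 134 134 135 135 129 118 111 108 108 109 105 102  99  97  97  95  93
   91  89  85  84  83  83  85  83]
 [139 139 140 144 145 134 115 103  98 104 111 114 115 116 112 110 106 102
   99  97  96  95  94  91  90  87]
 [140 140 143 149 148 126  95  75  78  97 117 127 132 132 123 113 107 107
  109 110 113 114 109 104  99  95]
 [141 139 141 147 141 108  68  64  93 124 143 150 151 149 138 118 100  94
  100 114 127 130 126 121 117 115]
 [140 139 140 142 126  86  63  90 129 155 165 166 164 163 156 138 108  81
   78 105 131 137 134 133 133 131]
 [134 134 136 137 113  72  77 123 157 172 175 172 171 169 167 158 133  90
   62  89 122 129 131 135 137 137]
 [110 117 127 131 103  68  94 145 172 180 178 175 173 172 171 167 149 108
   63  75 107 118 127 135 138 138]
 [ 74  94 118 123  93  65 101 153 179 182 180 177 176 175 174 171 156 115
   63  64  96 116 130 139 139 140]
 [ 51  83 118 118  84  61 100 151 177 181 180 179 177 176 175 173 157 114
   65  64  94 120 135 141 142 141]
 [ 49  87 122 115  78  56  91 140 170 179 179 178 177 175 174 1
[... 872 characters left out ...]
21  31  48
   56  51  44  41  39  40  40  39]
 [138 163 168 157 144 137 134 128 108  85  66  51  44  41  39  39  45  55
   58  51  43  39  40  39  39  39]
 [153 170 176 174 171 168 166 160 147 129 110  95  86  85  80  69  64  63
   60  49  41  39  38  40  39  39]
 [153 168 173 175 177 176 176 174 168 160 147 138 133 132 125 110  95  85
   70  53  46  44  43  43  43  41]
 [141 149 155 160 164 167 169 171 170 168 166 163 162 160 156 145 133 120
   96  76  70  70  68  67  65  63]
 [132 130 129 133 139 144 149 151 154 157 161 163 163 165 165 162 156 143
  122 108 107 107 106 104 102  99]
 [138 134 128 125 127 130 131 128 128 131 138 143 146 148 153 155 154 144
  132 130 130 131 132 131 129 126]]
```

View pics/ov_t.png

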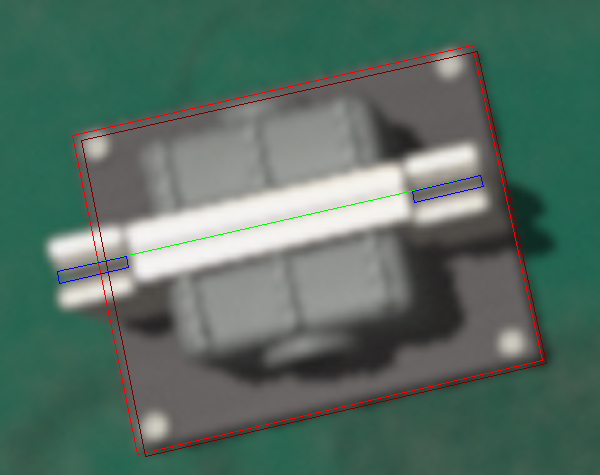

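View pics/ov_s.png

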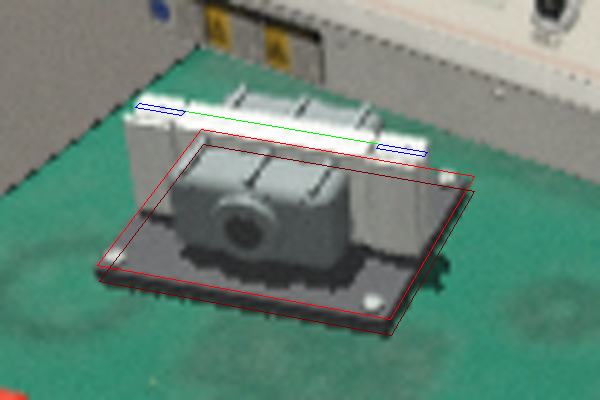

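Run:
```python
from h import *
t=cv2.imread("pics/top0.png");g=cv2.cvtColor(t,cv2.COLOR_BGR2GRAY).astype(np.float32)
H=T(.533,-.0464,np.radians(12.95))
xs=np.arange(-.026,.0181,.002)
print("x mm ",(xs*1000).round().astype(int))
for y in (.088,.077,.066,.05,.03,.01,-.01,-.03,-.05,-.066,-.077,-.088):
    p=proj("top",H(np.c_[xs,np.full(len(xs),y),np.full(len(xs),.08)])).astype(np.float32)
    v=cv2.remap(g,p[:,0:1],p[:,1:2],cv2.INTER_CUBIC).ravel()
    print(round(y*1000),v.astype(int))
o=[]
for a in((143,205),(210,188)): o.append(cv2.resize(t[a[1]:a[1]+28,a[0]:a[0]+30],None,fx=13,fy=13,interpolation=cv2.INTER_CUBIC))
cv2.imwrite("pics/slots.png",np.hstack(o))
```

```text
x mm  [-26 -24 -22 -20 -18 -16 -14 -12 -10  -8  -6  -4  -2   0   2   4   6   8
  10  12  14  16  18]
88 [ 84  82  81  83 106 160 213 226 207 173 137 107 107 131 155 178 207 232
 236 219 167 114  85]
77 [ 81  82  78  76  99 155 211 229 212 178 141 109 107 131 152 172 204 231
 235 215 159 109  85]
66 [ 68  75  76  77  97 149 205 228 211 176 139 107 106 131 152 170 201 229
 235 214 162 116  98]
50 [ 74  78  78  77  76  80 108 166 221 238 243 240 229 218 223 237 242 242
 236 208 150 108  94]
30 [147 147 146 143 133 113 115 163 222 239 242 241 232 219 223 236 242 241
 235 212 166 146 147]
10 [147 147 146 143 133 115 114 159 220 241 242 241 234 221 222 234 242 243
 235 211 167 148 149]
-10 [148 148 147 145 136 114 111 157 217 241 243 242 235 222 221 233 241 242
 236 214 173 151 151]
-30 [147 146 145 143 136 118 114 155 212 240 243 241 235 221 221 233 241 242
 239 219 180 153 151]
-50 [107 108 107 104 100  91  96 145 208 239 242 241 234 222 221 233 241 243
 240 218 166 117 104]
-66 [ 44  55  67  73  83 122 180 220 219 192 156 120 102 120 141 157 183 219
 237 226 181 111  54]
-77 [ 62  73  76  75  81 119 178 220 223 199 162 125 105 122 146 161 184 217
 236 229 191 136 100]
-88 [ 61  71  75  76  81 117 173 216 220 194 156 122 103 120 145 162 186 216
 236 227 185 130  98]
```

View pics/slots.png

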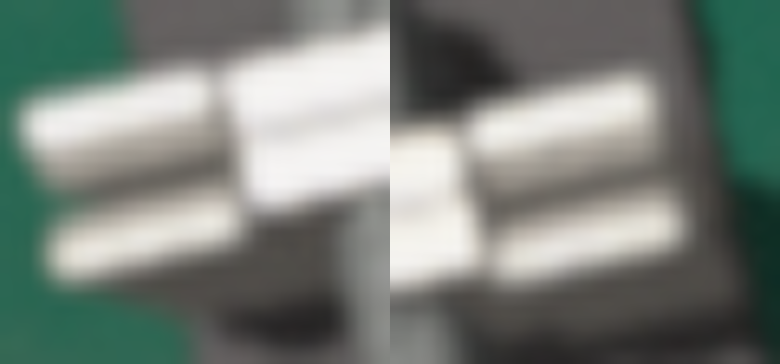

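```bash
cat >> h.py <<'E'
H=T(.5335,-.0463,np.radians(12.95))
def pose():
    s=manip.get_state();w=s['ee_rot'];R=Rn.from_quat([w[1],w[2],w[3],w[0]]).as_matrix();return s,np.array(s['position']),R
E
python3 - <<'E'
from h import *
t=cv2.imread("pics/top0.png");t4=cv2.resize(t[170:250,300:385],None,fx=4,fy=4,interpolation=cv2.INTER_CUBIC)
g=cv2.cvtColor(t4,cv2.COLOR_BGR2GRAY);off=np.array([300,170])
def back(p): return (np.asarray(p)+.5)/4-.5+off
m=(g>118).astype(np.uint8)
roi=np.zeros_like(m);cv2.circle(roi,(int((337.8-300)*4),int((197.7-170)*4)),32,1,-1)
M=cv2.moments(m*roi,True);c=back([M['m10']/M['m00'],M['m01']/M['m00']]);print("cap px",c,"diam px",2*np.sqrt(M['m00']/np.pi)/4)
P=onz("top",c,.145);print("cap xyz",P.round(4))
# stand: foot near corners (z? thin) from S contour, and far rail edges
S=np.load("S.npy")
q=lines_from(S,[(317.8,184.5),(365.5,192.5),(360,236),(311.5,227)])
print("outer px",q.round(1).tolist())
for z in (0,.006,.01,.075): print(z,[onz("top",p,z)[:2].round(4).tolist() for p in q])
print("guard near L,R",[onz("top",p,.083)[:2].round(4).tolist() for p in((327.1,212.9),(344.3,214.6))])
Fx=7
cv2.imwrite("pics/st_big.png",cv2.resize(t[178:240,305:372],None,fx=9,fy=9,interpolation=cv2.INTER_CUBIC))
E
```

```text
cap px [337.61756254 197.06414807] diam px 10.848736351135859
cap xyz [ 0.5465 -0.3627  0.145 ]
outer px [[318.0, 184.0], [367.3999938964844, 192.5], [359.20001220703125, 235.39999389648438], [310.0, 226.6999969482422]]
0 [[0.6048, -0.3249], [0.5844, -0.4401], [0.4838, -0.4195], [0.5046, -0.3061]]
0.006 [[0.6035, -0.3248], [0.5832, -0.4394], [0.4831, -0.4189], [0.5038, -0.3061]]
0.01 [[0.6026, -0.3247], [0.5825, -0.4389], [0.4827, -0.4185], [0.5033, -0.3061]]
0.075 [[0.5886, -0.3239], [0.5696, -0.4314], [0.4757, -0.4122], [0.4951, -0.3063]]
guard near L,R [[0.5237, -0.3431], [0.5199, -0.38]]
```

View pics/st_big.png

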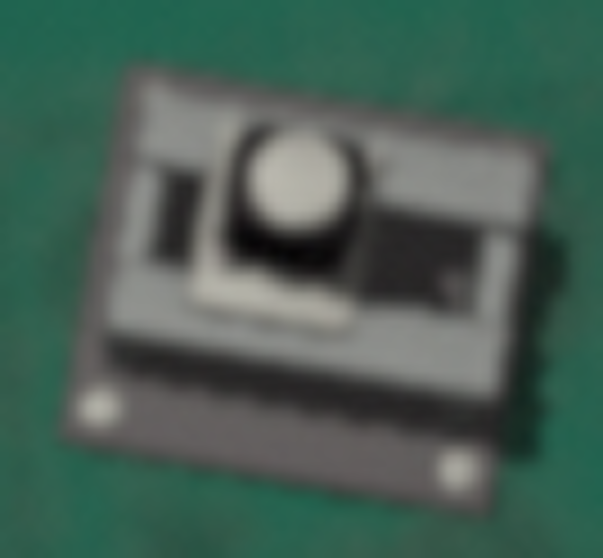

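Emit:
{"fn": "arm_command", "kwargs": {
  "targets": [
    {"dp": [0, -0.01, -0.035], "turn": [0, 0, 0], "grip": 1},
    {"dp": [0, -0.01, -0.035], "turn": [0, 0, 0], "grip": 1},
    {"dp": [0, -0.01, -0.035], "turn": [0, 0, 0], "grip": 1},
    {"dp": [0, -0.01, -0.035], "turn": [0, 0, 0], "grip": 1},
    {"dp": [0, -0.01, -0.035], "turn": [0, 0, 0], "grip": 1},
    {"dp": [0, -0.01, -0.035], "turn": [0, 0, 0], "grip": 1},
    {"dp": [0, -0.01, -0.035], "turn": [0, 0, 0], "grip": 1},
    {"dp": [0, -0.01, -0.035], "turn": [0, 0, 0], "grip": 1}
  ]
}}

```text
clock: 0.9
position: [0.3931, -0.411, 0.4043]
ee_rot: [-0.086, -0.702, -0.087, 0.702]
contact_force: [0.6, 0.6, -1.2]
width: 0.0851
```

Emit:
{"fn": "arm_command", "kwargs": {
  "targets": [
    {"dp": [0, -0.0024, -0.04], "turn": [0, 0, 0], "grip": 1},
    {"dp": [0, -0.0024, -0.04], "turn": [0, 0, 0], "grip": 1},
    {"dp": [0, -0.0024, -0.04], "turn": [0, 0, 0], "grip": 1},
    {"dp": [0, -0.0024, -0.0405], "turn": [0, 0, 0], "grip": 1},
    {"dp": [0, 0, 0], "turn": [-8.2, 0, 0], "grip": 1},
    {"dp": [0, 0, 0], "turn": [-8.2, 0, 0], "grip": 1},
    {"dp": [0, 0, 0], "turn": [-8.2, 0, 0], "grip": 1},
    {"dp": [0, 0, 0], "turn": [-8.2, 0, 0], "grip": 1}
  ]
}}

```text
clock: 1.7
position: [0.5455, -0.3634, 0.4039]
ee_rot: [-0.283, -0.648, -0.284, 0.648]
contact_force: [-0.3, 0.1, 0.3]
width: 0.0851
```

Emit:
{"fn": "arm_command", "kwargs": {
  "targets": [
    {"dp": [0, 0, 0], "turn": [-8.2, 0, 0], "grip": 1},
    {"dp": [0, 0, 0], "turn": [-8.2, 0, 0], "grip": 1},
    {"dp": [0, 0, 0], "turn": [-8.2, 0, 0], "grip": 1},
    {"dp": [0, 0, 0], "turn": [-8.2, 0, 0], "grip": 1},
    {"dp": [0, 0, 0], "turn": [0, 0, 0], "grip": 1}
  ]
}}

```text
clock: 2.2
position: [0.5453, -0.3636, 0.4041]
ee_rot: [-0.453, -0.543, -0.453, 0.543]
contact_force: [-0.1, -0.3, -0.7]
width: 0.0854
```

Run:
```python
from h import *
s,p,R=pose();print(s['clock'],p,np.degrees(np.arctan2(R[1,1],R[0,1])),R[:,0].round(4));print(s['qpos'])
im=manip.get_image("scene");cv2.imwrite("pics/s1.png",im[:,:,::-1])
cv2.imwrite("pics/s1c.png",cv2.resize(im[190:310,260:400,::-1],None,fx=5,fy=5,interpolation=cv2.INTER_CUBIC))
print("gap centre",onz("top",(339.8,204.8),.075).round(4))
print(proj("scene",[[.5465,-.3627,.145],[.5465,-.3627,.112]]).round(1))
```

```text
2.2 [ 0.54530722 -0.36358987  0.40407872] -10.332752024976859 [-9.e-04  7.e-04 -1.e+00]
[-6.94136990e-01  3.98583060e-01  1.32052034e+00 -6.43265808e-05
  1.42366217e+00 -5.13786704e-01]
gap centre [ 0.5427 -0.371   0.075 ]
[[344.3 224.9]
 [343.8 234.9]]
```

View pics/s1c.png

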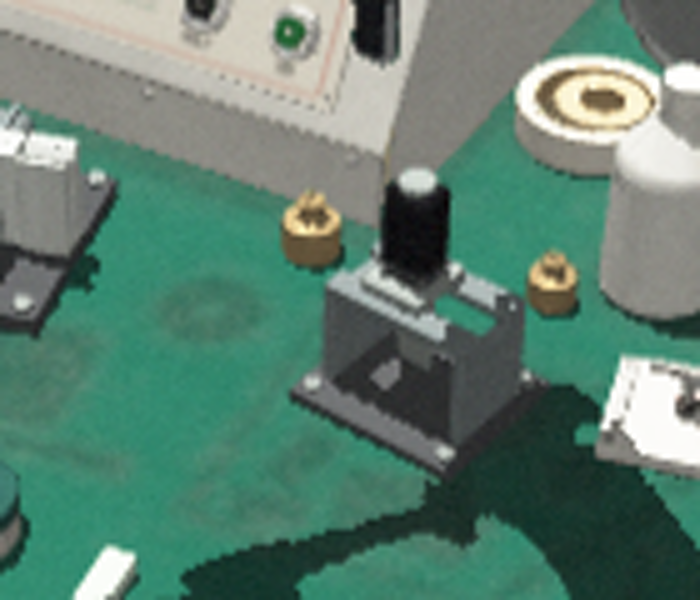

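Run:
```python
from h import *
im=cv2.imread("pics/s1.png");c=cv2.resize(im[215:245,325:365],None,fx=4,fy=4,interpolation=cv2.INTER_CUBIC)
hsv=cv2.cvtColor(c,cv2.COLOR_BGR2HSV);m=((hsv[...,2]>140)&(hsv[...,1]<60)).astype(np.uint8)
n,l,st,ce=cv2.connectedComponentsWithStats(m)
for i in range(1,n):
    if st[i,4]>60:print(st[i,:4]/4+[325,215,0,0],(ce[i]+.5)/4-.5+[325,215],st[i,4]/16)
for b in((343.6,226.5),(343.6,227)): print(tri((337.6,197.06),b))
```

```text
[325.   215.    13.75   6.5 ] [331.84772727 217.04940191] 65.3125
[339.5  223.     8.     5.75] [343.03348214 225.33035714] 35.0
[327.75 241.5    8.75   3.5 ] [332.77073991 243.39069507] 13.9375
[349.75 242.25   3.     2.75] [350.56648936 243.25      ] 5.875
(array([ 0.54700284, -0.3619491 ,  0.13934431]), np.float64(0.0022620600293377425))
(array([ 0.5473002 , -0.36197704,  0.13754235]), np.float64(0.0024211557684820596))
```

Emit:
{"fn": "arm_command", "kwargs": {
  "targets": [
    {"dp": [0.03, 0, -0.001], "turn": [0, 0, 0], "grip": 1},
    {"dp": [0.03, 0, 0], "turn": [0, 0, 0], "grip": 1},
    {"dp": [0.03, 0, 0], "turn": [0, 0, 0], "grip": 1},
    {"dp": [0.03, 0, 0], "turn": [0, 0, 0], "grip": 1},
    {"dp": [0.015, 0, 0], "turn": [0, 0, 0], "grip": 1},
    {"dp": [0, 0, 0], "turn": [0, 0, 0], "grip": 1}
  ]
}}

```text
clock: 2.85
position: [0.5447, -0.362, 0.2666]
ee_rot: [-0.45, -0.543, -0.455, 0.544]
contact_force: [0.3, 0.1, -0.0]
width: 0.0854
```

Emit:
{"fn": "arm_command", "kwargs": {
  "targets": [
    {"dp": [0, 0, 0], "turn": [0, 0, 0], "grip": 0},
    {"dp": [0, 0, 0], "turn": [0, 0, 0], "grip": -0.3},
    {"dp": [0, 0, 0], "turn": [0, 0, 0], "grip": -1},
    {"dp": [0, 0, 0], "turn": [0, 0, 0], "grip": -1},
    {"dp": [0, 0, 0], "turn": [0, 0, 0], "grip": -1},
    {"dp": [0, 0, 0], "turn": [0, 0, 0], "grip": -1}
  ],
  "grip_force": 80
}}

```text
clock: 3.45
position: [0.5457, -0.3629, 0.2709]
ee_rot: [0.454, 0.543, 0.452, -0.543]
contact_force: [-0.5, -0.2, 5.8]
width: 0.0249
```

Run:
```python
from h import *
for n,(x0,y0,w,h) in {"scene":(270,150,160,120),"top":(270,130,160,120)}.items():
    im=manip.get_image(n);cv2.imwrite(f"pics/{n}2.png",im[:,:,::-1]);cv2.imwrite(f"pics/{n}2c.png",cv2.resize(im[y0:y0+h,x0:x0+w,::-1],None,fx=4,fy=4,interpolation=cv2.INTER_CUBIC))
    s,p,R=pose();print(p,s['contact_force'],s['width'],R[:,0].round(4),np.degrees(np.arctan2(R[1,1],R[0,1])))
a=cv2.imread("pics/scene2c.png");b=cv2.imread("pics/top2c.png");cv2.imwrite("pics/both2.png",np.vstack([a,b])[:,:])
```

```text
[ 0.54576271 -0.36290358  0.27091329] [-1.09358807 -0.57770352  6.08239123] 0.025287771696102364 [ 0.0016 -0.0015 -1.    ] -10.32292393361466
[ 0.54575253 -0.36292258  0.2709464 ] [-1.33181429 -0.76250372  5.69412397] 0.025198185671846368 [ 0.0016 -0.0015 -1.    ] -10.323031679069736
```

View pics/scene2c.png

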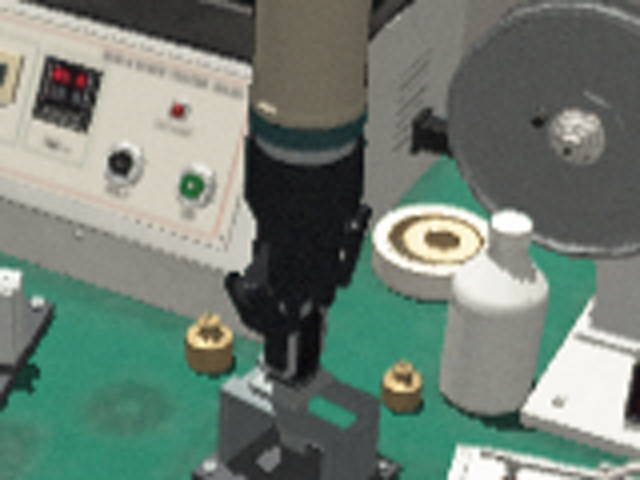

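Emit:
{"fn": "arm_command", "kwargs": {
  "targets": [
    {"dp": [-0.01, 0, 0], "turn": [0, 0, 0], "grip": -1},
    {"dp": [-0.03, 0, 0], "turn": [0, 0, 0], "grip": -1},
    {"dp": [-0.03, 0, 0], "turn": [0, 0, 0], "grip": -1},
    {"dp": [-0.03, 0, 0], "turn": [0, 0, 0], "grip": -1},
    {"dp": [0, 0, 0], "turn": [0, 0, 0], "grip": -1},
    {"dp": [0, 0, 0], "turn": [0, 0, 0], "grip": -1}
  ],
  "grip_force": 100
}}

```text
clock: 4.15
position: [0.5453, -0.3624, 0.3694]
ee_rot: [-0.453, -0.543, -0.453, 0.543]
contact_force: [-0.0, 0.9, -3.4]
width: 0.0248
```

Run:
```python
from h import *
s,p,R=pose();print(p,s['contact_force'],s['moment'],s['width'],R[:,0].round(4),np.degrees(np.arctan2(R[1,1],R[0,1])))
im=manip.get_image("scene");cv2.imwrite("pics/s3.png",im[:,:,::-1])
x0,y0=300,180;F=8
o=cv2.resize(im[y0:y0+75,x0:x0+90,::-1],None,fx=F,fy=F,interpolation=cv2.INTER_CUBIC)
yw=np.arctan2(R[1,1],R[0,1]);z0=p[2]-.2559
W=T(p[0],p[1],yw)
for P in ([[.0085,-.01,z0],[.0085,.01,z0],[.0055,.01,z0],[.0055,-.01,z0],[.0085,-.01,z0],[.0085,-.01,z0+.06],[-.0085,-.01,z0+.06],[.0055,-.01,z0]],[[-.023,-.02,z0+.06],[.023,-.02,z0+.06],[.023,.02,z0+.06],[-.023,.02,z0+.06],[-.023,-.02,z0+.06]]):
    q=((proj("scene",W(P))-[x0,y0]+.5)*F).astype(int);cv2.polylines(o,[q.reshape(-1,1,2)],False,(0,0,255),1)
cv2.imwrite("pics/s3c.png",o)
```

```text
[ 0.54533627 -0.36238786  0.36939864] [-0.04268595  0.86636233 -3.37875325] [-0.01409244  0.03915816 -0.02647523] 0.024804948376425554 [-3.e-04  3.e-04 -1.e+00] -10.313213993996406
```

View pics/s3c.png

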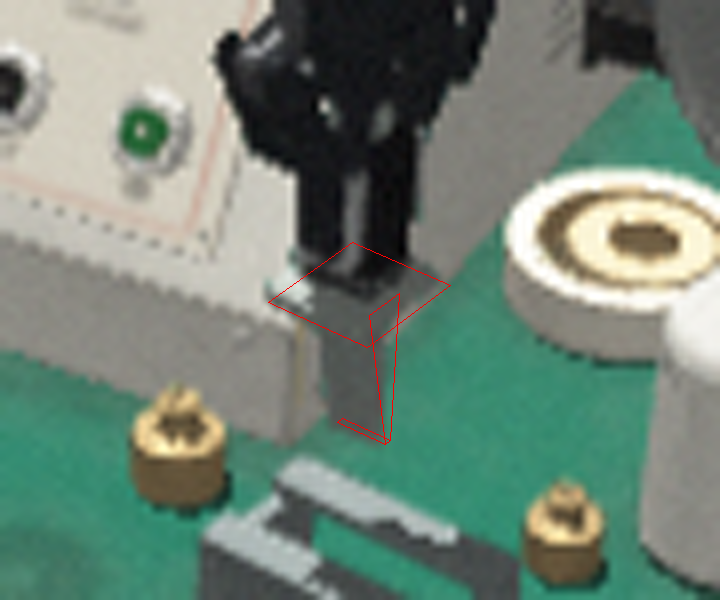

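```bash
cat >> h.py <<'E'
def delta(tgt,yaw_deg):
    s,p,R=pose();yw=np.degrees(np.arctan2(R[1,1],R[0,1]));d=R.T@(np.asarray(tgt)-p)
    print("t",round(s['clock'],2),"pos",p.round(4),"dp(tool)",d.round(4),"turn x",round(-(yaw_deg-yw),2),"tilt",R[:,0].round(4),"F",np.round(s['contact_force'],1),"q",np.round(s['qpos'],2))
OFF=.2559
def tgt(side,xface=-.001,ztip=.1): 
    return H([[xface-.0085,side*.077,ztip+OFF]])[0]
def rep():
    s,p,R=pose();yw=np.radians(12.95);c,s_=np.cos(yw),np.sin(yw);d=p-np.array([.5335,-.0463,0])
    x=c*d[0]+s_*d[1];y=-s_*d[0]+c*d[1];F=np.array(s['contact_force'])
    tx=R[:,0];tip=p+tx*OFF   # tip along tool axis
    dt=tip-np.array([.5335,-.0463,0]);xt=c*dt[0]+s_*dt[1]
    print("t %.2f  face_x@tip %.1f (tcp-based %.1f) y %.1f ztip %.1f depth %.1f  F_h x %.1f y %.1f z %.1f  M %s tilt %s w %.1f yaw %.2f"%(s['clock'],(xt+.0085)*1e3,(x+.0085)*1e3,y*1e3,(p[2]-OFF)*1e3,74-(p[2]-OFF)*1e3,c*F[0]+s_*F[1],-s_*F[0]+c*F[1],F[2],np.round(s['moment'],2),tx.round(4),s['width']*1e3,np.degrees(np.arctan2(R[1,1],R[0,1]))))
E
python3 - <<'E'
from h import *
print(tgt(1),tgt(-1));delta(tgt(1,ztip=.115),12.95);delta(tgt(-1,ztip=.115),12.95)
E
```

```text
[0.50698587 0.02661263 0.3559    ] [ 0.54149737 -0.12347054  0.3559    ]
t 4.2 pos [ 0.5451 -0.3622  0.3681] dp(tool) [-0.0019 -0.1071 -0.3758] turn x -23.26 tilt [-0.0024  0.0019 -1.    ] F [ 0.1  1.  -2.9] q [-0.69  0.42  1.38 -0.    1.35 -0.51]
t 4.2 pos [ 0.5451 -0.3622  0.3681] dp(tool) [-0.0023 -0.0463 -0.2343] turn x -23.26 tilt [-0.0024  0.0019 -1.    ] F [ 0.1  1.  -2.9] q [-0.69  0.42  1.38 -0.    1.35 -0.51]
```

Emit:
{"fn": "arm_command", "kwargs": {
  "targets": [
    {"dp": [0, -0.0066, -0.0335], "turn": [0, 0, 0], "grip": -1},
    {"dp": [0, -0.0066, -0.0335], "turn": [0, 0, 0], "grip": -1},
    {"dp": [0, -0.0066, -0.0335], "turn": [0, 0, 0], "grip": -1},
    {"dp": [0, -0.0066, -0.0335], "turn": [0, 0, 0], "grip": -1},
    {"dp": [0, -0.0066, -0.0335], "turn": [0, 0, 0], "grip": -1},
    {"dp": [0, -0.0066, -0.0335], "turn": [0, 0, 0], "grip": -1},
    {"dp": [0, -0.0066, -0.0335], "turn": [0, 0, 0], "grip": -1},
    {"dp": [0, 0, 0], "turn": [-7.75, 0, 0], "grip": -1}
  ]
}}

```text
clock: 5.0
position: [0.5407, -0.1195, 0.3672]
ee_rot: [-0.488, -0.509, -0.493, 0.51]
contact_force: [-0.3, -1.4, -2.4]
width: 0.0249
```

Emit:
{"fn": "arm_command", "kwargs": {
  "targets": [
    {"dp": [0, 0, 0], "turn": [-7.75, 0, 0], "grip": -1},
    {"dp": [0, 0, 0], "turn": [-7.75, 0, 0], "grip": -1},
    {"dp": [0, 0, 0], "turn": [0, 0, 0], "grip": -1},
    {"dp": [0, 0, 0], "turn": [0, 0, 0], "grip": -1},
    {"dp": [0, 0, 0], "turn": [0, 0, 0], "grip": -1}
  ]
}}

```text
clock: 5.5
position: [0.5419, -0.1237, 0.3688]
ee_rot: [0.552, 0.441, 0.553, -0.441]
contact_force: [-0.7, 0.4, -3.4]
width: 0.0246
```

Run:
```python
from h import *
delta(tgt(-1,ztip=.085),12.95);rep()
im=manip.get_image("scene");cv2.imwrite("pics/s4.png",im[:,:,::-1])
x0,y0=215,160;F=8
o=cv2.resize(im[y0:y0+75,x0:x0+95,::-1],None,fx=F,fy=F,interpolation=cv2.INTER_CUBIC)
s,p,R=pose();yw=np.arctan2(R[1,1],R[0,1]);z0=p[2]-.2559
W=T(p[0],p[1],yw)
for P in ([[.0085,-.01,z0],[.0085,.01,z0],[.0055,.01,z0],[.0055,-.01,z0],[.0085,-.01,z0],[.0085,-.01,z0+.06],[-.0085,-.01,z0+.06],[.0055,-.01,z0]],[[-.023,-.02,z0+.06],[.023,-.02,z0+.06],[.023,.02,z0+.06],[-.023,.02,z0+.06],[-.023,-.02,z0+.06]]):
    q=((proj("scene",W(P))-[x0,y0]+.5)*F).astype(int);cv2.polylines(o,[q.reshape(-1,1,2)],False,(0,0,255),1)
for P in ([[0,-.062,.08],[0,-.092,.08],[-.005,-.092,.08],[-.005,-.062,.08],[0,-.062,.08]],):
    q=((proj("scene",H(P))-[x0,y0]+.5)*F).astype(int);cv2.polylines(o,[q.reshape(-1,1,2)],False,(255,0,0),1)
cv2.imwrite("pics/s4c.png",o)
im=manip.get_image("top");cv2.imwrite("pics/t4.png",im[:,:,::-1])
```

```text
t 5.5 pos [ 0.5419 -0.1237  0.3688] dp(tool) [ 0.0279 -0.0003 -0.0003] turn x -0.14 tilt [-1.7e-03  5.0e-04 -1.0e+00] F [-0.7  0.4 -3.4] q [-0.35  0.27  1.6  -0.    1.27 -0.57]
t 5.50  face_x@tip -1.0 (tcp-based -0.7) y -77.4 ztip 112.9 depth -38.9  F_h x -0.6 y 0.5 z -3.4  M [-0.03  0.    0.03] tilt [-1.7e-03  5.0e-04 -1.0e+00] w 24.6 yaw 12.81
```

View pics/s4c.png

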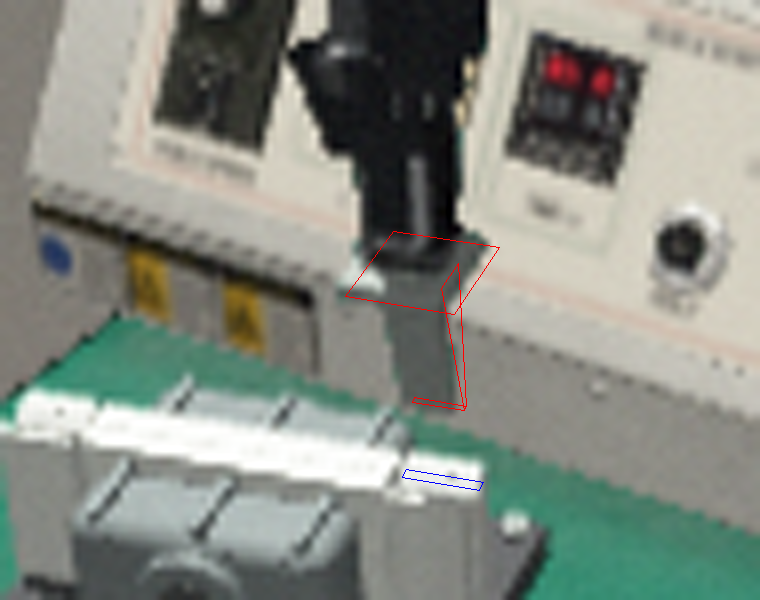

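Emit:
{"fn": "arm_command", "kwargs": {
  "targets": [
    {"dp": [0.014, 0, 0.0015], "turn": [0, 0, 0], "grip": -1},
    {"dp": [0.014, 0, 0], "turn": [0, 0, 0], "grip": -1},
    {"dp": [0.005, 0, 0], "turn": [0, 0, 0], "grip": -1},
    {"dp": [0.003, 0, 0], "turn": [0, 0, 0], "grip": -1},
    {"dp": [0.003, 0, 0], "turn": [0, 0, 0], "grip": -1},
    {"dp": [0, 0, 0], "turn": [0, 0, 0], "grip": -1},
    {"dp": [0, 0, 0], "turn": [0, 0, 0], "grip": -1}
  ]
}}

```text
clock: 6.3
position: [0.5426, -0.1252, 0.3311]
ee_rot: [0.553, 0.441, 0.553, -0.44]
contact_force: [0.0, 0.5, -2.3]
width: 0.0245
```

Run:
```python
from h import *
rep()
```

```text
t 6.30  face_x@tip -0.2 (tcp-based -0.3) y -78.9 ztip 75.2 depth -1.2  F_h x 0.1 y 0.5 z -2.3  M [-0.02 -0.01 -0.02] tilt [ 8.e-04 -4.e-04 -1.e+00] w 24.5 yaw 12.93
```

Emit:
{"fn": "arm_command", "kwargs": {
  "targets": [
    {"dp": [0.003, 0, 0], "turn": [0, 0, 0], "grip": -1},
    {"dp": [0.003, 0, 0], "turn": [0, 0, 0], "grip": -1},
    {"dp": [0.002, 0, 0], "turn": [0, 0, 0], "grip": -1},
    {"dp": [0, 0, 0], "turn": [0, 0, 0], "grip": -1}
  ]
}}

```text
clock: 6.7
position: [0.543, -0.1252, 0.3228]
ee_rot: [0.554, 0.441, 0.553, -0.44]
contact_force: [2.7, -0.2, -3.2]
width: 0.0251
```

Run:
```python
from h import *
rep()
```

```text
t 6.70  face_x@tip 0.6 (tcp-based 0.1) y -79.0 ztip 66.9 depth 7.1  F_h x 2.6 y -0.8 z -3.2  M [ 0.19 -0.53  0.  ] tilt [ 2.e-03 -1.e-04 -1.e+00] w 25.1 yaw 12.92
```

Emit:
{"fn": "arm_command", "kwargs": {
  "targets": [
    {"dp": [0, 0.001, 0], "turn": [0, 0, 0], "grip": -1},
    {"dp": [0, 0, 0], "turn": [0, 0, 0], "grip": -1},
    {"dp": [0, 0, 0], "turn": [0, 0, 0], "grip": -1}
  ]
}}

```text
clock: 7.0
position: [0.5435, -0.125, 0.3227]
ee_rot: [0.553, 0.44, 0.553, -0.441]
contact_force: [1.0, -0.4, -1.7]
width: 0.0249
```

Run:
```python
from h import *
rep()
```

```text
t 7.00  face_x@tip 0.7 (tcp-based 0.6) y -78.9 ztip 66.8 depth 7.2  F_h x 0.9 y -0.6 z -1.7  M [ 0.04 -0.36  0.  ] tilt [ 2.e-04 -3.e-04 -1.e+00] w 24.9 yaw 12.94
```

Emit:
{"fn": "arm_command", "kwargs": {
  "targets": [
    {"dp": [0.002, 0.0005, 0], "turn": [0, 0, 0], "grip": -1},
    {"dp": [0.002, 0, 0], "turn": [0, 0, 0], "grip": -1},
    {"dp": [0.002, 0, 0], "turn": [0, 0, 0], "grip": -1},
    {"dp": [0.002, 0, 0], "turn": [0, 0, 0], "grip": -1},
    {"dp": [0, 0, 0], "turn": [0, 0, 0], "grip": -1},
    {"dp": [0, 0, 0], "turn": [0, 0, 0], "grip": -1}
  ]
}}

```text
clock: 7.6
position: [0.5441, -0.1249, 0.3158]
ee_rot: [0.554, 0.441, 0.553, -0.44]
contact_force: [0.5, 1.1, 5.8]
width: 0.0247
```

Run:
```python
from h import *
rep()
```

```text
t 7.60  face_x@tip 1.5 (tcp-based 1.2) y -79.0 ztip 59.9 depth 14.1  F_h x 0.7 y 1.0 z 5.8  M [ 0.12 -0.07  0.02] tilt [ 1.5e-03 -8.0e-04 -1.0e+00] w 24.7 yaw 12.94
```

Emit:
{"fn": "arm_command", "kwargs": {
  "targets": [
    {"dp": [0.002, 0, 0], "turn": [0, 0, 0], "grip": -1},
    {"dp": [0.002, 0, 0], "turn": [0, 0, 0], "grip": -1},
    {"dp": [0.002, 0, 0], "turn": [0, 0, 0], "grip": -1},
    {"dp": [0.002, 0, 0], "turn": [0, 0, 0], "grip": -1},
    {"dp": [0.002, 0, 0], "turn": [0, 0, 0], "grip": -1},
    {"dp": [0.001, 0, 0], "turn": [0, 0, 0], "grip": -1},
    {"dp": [0, 0, 0], "turn": [0, 0, 0], "grip": -1}
  ]
}}

```text
clock: 8.3
position: [0.5441, -0.1252, 0.305]
ee_rot: [0.554, 0.44, 0.552, -0.44]
contact_force: [0.4, -0.8, 5.7]
width: 0.0249
```

Run:
```python
from h import *
rep()
im=manip.get_image("scene");cv2.imwrite("pics/s5.png",im[:,:,::-1])
jm=manip.get_image("top");cv2.imwrite("pics/t5.png",jm[:,:,::-1])
a=cv2.resize(im[170:260,195:295,::-1],None,fx=6,fy=6,interpolation=cv2.INTER_CUBIC)
cv2.imwrite("pics/s5c.png",a)
```

```text
t 8.30  face_x@tip 1.5 (tcp-based 1.2) y -79.2 ztip 49.1 depth 24.9  F_h x 0.2 y -0.8 z 5.7  M [-0.01 -0.    0.02] tilt [ 0.0018 -0.0016 -1.    ] w 24.9 yaw 12.95
```

View pics/s5c.png

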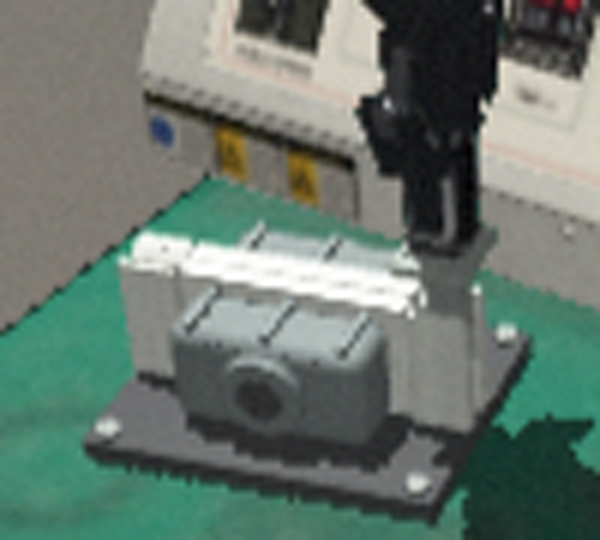

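View pics/t5.png

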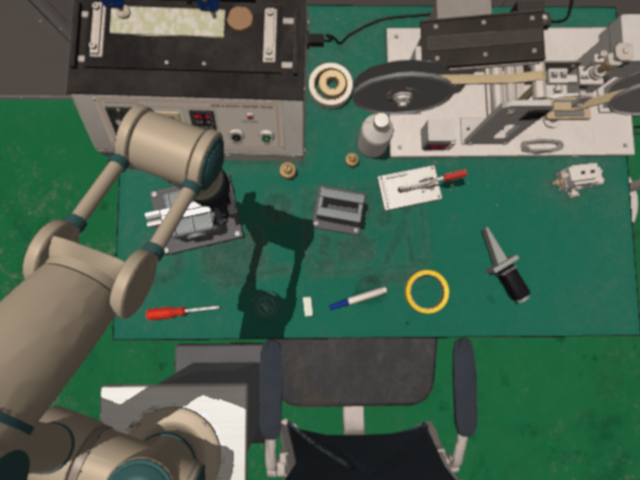

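Emit:
{"fn": "arm_command", "kwargs": {
  "targets": [
    {"dp": [-0.005, 0, 0], "turn": [0, 0, 0], "grip": -1},
    {"dp": [-0.02, 0, 0], "turn": [0, 0, 0], "grip": -1},
    {"dp": [-0.02, 0, 0], "turn": [0, 0, 0], "grip": -1},
    {"dp": [-0.005, 0, -0.01], "turn": [0, 0, 0], "grip": -1},
    {"dp": [0, 0, -0.035], "turn": [0, 0, 0], "grip": -1},
    {"dp": [0, 0, -0.045], "turn": [0, 0, 0], "grip": -1},
    {"dp": [0, 0, -0.045], "turn": [0, 0, 0], "grip": -1},
    {"dp": [0, -0.0003, -0.02], "turn": [0, 0, 0], "grip": -1}
  ]
}}

```text
clock: 9.2
position: [0.5063, 0.0296, 0.3524]
ee_rot: [0.552, 0.439, 0.555, -0.44]
contact_force: [0.8, -0.8, -2.7]
width: 0.0249
```

Emit:
{"fn": "arm_command", "kwargs": {
  "targets": [
    {"dp": [0.005, 0, 0], "turn": [0, 0, 0], "grip": -1},
    {"dp": [0, 0, 0], "turn": [0, 0, 0], "grip": -1},
    {"dp": [0, 0, 0], "turn": [0, 0, 0], "grip": -1}
  ]
}}

```text
clock: 9.5
position: [0.5088, 0.0257, 0.348]
ee_rot: [0.553, 0.44, 0.553, -0.441]
contact_force: [0.0, 0.6, -3.0]
width: 0.0249
```

Run:
```python
from h import *
rep()
im=manip.get_image("scene");cv2.imwrite("pics/s6.png",im[:,:,::-1])
a=cv2.resize(im[150:250,180:300,::-1],None,fx=6,fy=6,interpolation=cv2.INTER_CUBIC)
cv2.imwrite("pics/s6c.png",a)
```

```text
t 9.50  face_x@tip 0.1 (tcp-based 0.5) y 75.8 ztip 92.1 depth -18.1  F_h x 0.2 y 0.6 z -3.0  M [ 0.01 -0.03 -0.01] tilt [-1.6e-03 -6.0e-04 -1.0e+00] w 24.9 yaw 12.91
```

View pics/s6c.png

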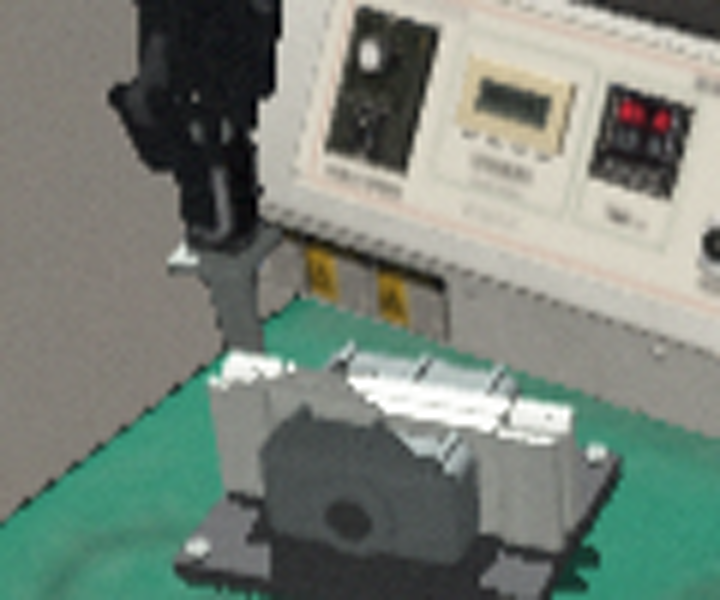

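Emit:
{"fn": "arm_command", "kwargs": {
  "targets": [
    {"dp": [0.01, 0.0005, 0], "turn": [0, 0, 0], "grip": -1},
    {"dp": [0.005, 0, 0], "turn": [0, 0, 0], "grip": -1},
    {"dp": [0.003, 0, 0], "turn": [0, 0, 0], "grip": -1},
    {"dp": [0.003, 0, 0], "turn": [0, 0, 0], "grip": -1},
    {"dp": [0.003, 0, 0], "turn": [0, 0, 0], "grip": -1},
    {"dp": [0, 0, 0], "turn": [0, 0, 0], "grip": -1}
  ]
}}

```text
clock: 10.15
position: [0.5092, 0.0263, 0.3242]
ee_rot: [0.553, 0.44, 0.553, -0.441]
contact_force: [-1.5, 0.1, -3.2]
width: 0.0251
```

Run:
```python
from h import *
rep()
```

```text
t 10.15  face_x@tip 0.8 (tcp-based 1.1) y 76.2 ztip 68.3 depth 5.7  F_h x -1.4 y 0.4 z -3.2  M [-0.1   0.18  0.01] tilt [-0.0011 -0.     -1.    ] w 25.1 yaw 12.93
```

Emit:
{"fn": "arm_command", "kwargs": {
  "targets": [
    {"dp": [0.002, -0.0004, 0], "turn": [0, 0, 0], "grip": -1},
    {"dp": [0.003, 0, 0], "turn": [0, 0, 0], "grip": -1},
    {"dp": [0.003, 0, 0], "turn": [0, 0, 0], "grip": -1},
    {"dp": [0.003, 0, 0], "turn": [0, 0, 0], "grip": -1},
    {"dp": [0.003, 0, 0], "turn": [0, 0, 0], "grip": -1},
    {"dp": [0, 0, 0], "turn": [0, 0, 0], "grip": -1}
  ]
}}

```text
clock: 10.75
position: [0.5089, 0.0261, 0.3117]
ee_rot: [0.554, 0.44, 0.553, -0.44]
contact_force: [-3.0, -0.9, 5.7]
width: 0.025
```

Run:
```python
from h import *
rep()
```

```text
t 10.75  face_x@tip 0.9 (tcp-based 0.8) y 76.1 ztip 55.8 depth 18.2  F_h x -3.1 y -0.2 z 5.7  M [-0.08  0.66  0.05] tilt [ 5.e-04 -7.e-04 -1.e+00] w 25.0 yaw 12.95
```

Emit:
{"fn": "arm_command", "kwargs": {
  "targets": [
    {"dp": [0.003, -0.0005, 0], "turn": [0, 0, 0], "grip": -1},
    {"dp": [0.003, 0, 0], "turn": [0, 0, 0], "grip": -1},
    {"dp": [0.003, 0, 0], "turn": [0, 0, 0], "grip": -1},
    {"dp": [0.003, 0, 0], "turn": [0, 0, 0], "grip": -1},
    {"dp": [0.003, 0, 0], "turn": [0, 0, 0], "grip": -1},
    {"dp": [0.003, 0, 0], "turn": [0, 0, 0], "grip": -1},
    {"dp": [0, 0, 0], "turn": [0, 0, 0], "grip": -1}
  ]
}}

```text
clock: 11.45
position: [0.5087, 0.026, 0.294]
ee_rot: [0.554, 0.441, 0.553, -0.44]
contact_force: [-3.2, -0.6, 6.1]
width: 0.0251
```

Run:
```python
from h import *
rep()
```

```text
t 11.45  face_x@tip 0.9 (tcp-based 0.5) y 76.0 ztip 38.1 depth 35.9  F_h x -3.2 y 0.1 z 6.1  M [-0.15  0.62  0.04] tilt [ 1.6e-03 -8.0e-04 -1.0e+00] w 25.1 yaw 12.96
```

Emit:
{"fn": "arm_command", "kwargs": {
  "targets": [
    {"dp": [-0.005, 0, 0], "turn": [0, 0, 0], "grip": -1},
    {"dp": [-0.02, 0, 0], "turn": [0, 0, 0], "grip": -1},
    {"dp": [-0.02, 0, 0], "turn": [0, 0, 0], "grip": -1},
    {"dp": [-0.01, 0, 0], "turn": [0, 0, 0], "grip": -1},
    {"dp": [0, 0, 0.03], "turn": [0, 0, 0], "grip": -1},
    {"dp": [0, 0, 0.045], "turn": [0, 0, 0], "grip": -1},
    {"dp": [0, 0, 0.045], "turn": [0, 0, 0], "grip": -1},
    {"dp": [0, 0.0008, 0.034], "turn": [0, 0, 0], "grip": -1}
  ]
}}

```text
clock: 12.25
position: [0.5443, -0.126, 0.3475]
ee_rot: [0.553, 0.441, 0.553, -0.441]
contact_force: [1.0, 0.2, -2.3]
width: 0.0249
```

Emit:
{"fn": "arm_command", "kwargs": {
  "targets": [
    {"dp": [0, 0, 0], "turn": [0, 0, 0], "grip": -1},
    {"dp": [0, 0, 0], "turn": [0, 0, 0], "grip": -1},
    {"dp": [0, 0, 0], "turn": [0, 0, 0], "grip": -1}
  ]
}}

```text
clock: 12.55
position: [0.5434, -0.1231, 0.3473]
ee_rot: [0.553, 0.44, 0.554, -0.44]
contact_force: [-0.2, -0.0, -2.5]
width: 0.0249
```

Run:
```python
from h import *
rep()
im=manip.get_image("scene");cv2.imwrite("pics/s7.png",im[:,:,::-1])
a=cv2.resize(im[150:250,190:300,::-1],None,fx=6,fy=6,interpolation=cv2.INTER_CUBIC)
cv2.imwrite("pics/s7c.png",a)
```

```text
t 12.55  face_x@tip 0.7 (tcp-based 1.0) y -77.0 ztip 91.4 depth -17.4  F_h x -0.2 y 0.0 z -2.5  M [ 0.04  0.06 -0.05] tilt [-0.0011  0.001  -1.    ] w 24.9 yaw 12.95
```

View pics/s7c.png

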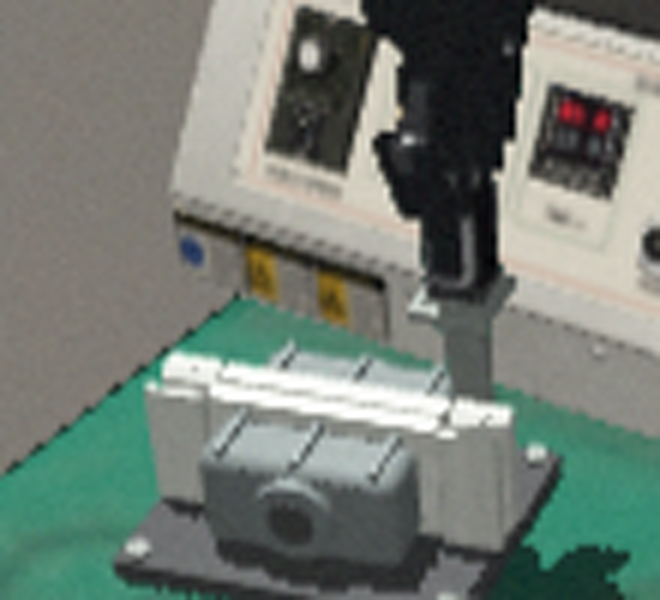

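Emit:
{"fn": "arm_command", "kwargs": {
  "targets": [
    {"dp": [0.01, 0.0004, 0.001], "turn": [0, 0, 0], "grip": -1},
    {"dp": [0.006, 0, 0], "turn": [0, 0, 0], "grip": -1},
    {"dp": [0.005, 0, 0], "turn": [0, 0, 0], "grip": -1},
    {"dp": [0.005, 0, 0], "turn": [0, 0, 0], "grip": -1},
    {"dp": [0.005, 0, 0], "turn": [0, 0, 0], "grip": -1},
    {"dp": [0.005, 0, 0], "turn": [0, 0, 0], "grip": -1},
    {"dp": [0.004, 0, 0], "turn": [0, 0, 0], "grip": -1},
    {"dp": [0, 0, 0], "turn": [0, 0, 0], "grip": -1}
  ]
}}

```text
clock: 13.4
position: [0.5444, -0.1247, 0.3071]
ee_rot: [0.553, 0.441, 0.553, -0.441]
contact_force: [0.9, 0.0, -4.2]
width: 0.0251
```

Run:
```python
from h import *
rep()
```

```text
t 13.40  face_x@tip 1.5 (tcp-based 1.6) y -78.9 ztip 51.2 depth 22.8  F_h x 0.8 y -0.2 z -4.2  M [-0.03 -0.08  0.  ] tilt [-4.e-04  3.e-04 -1.e+00] w 25.1 yaw 12.93
```

Emit:
{"fn": "arm_command", "kwargs": {
  "targets": [
    {"dp": [0.003, 0, 0], "turn": [0, 0, 0], "grip": -1},
    {"dp": [0.003, 0, 0], "turn": [0, 0, 0], "grip": -1},
    {"dp": [0.003, 0, 0], "turn": [0, 0, 0], "grip": -1},
    {"dp": [0.003, 0, 0], "turn": [0, 0, 0], "grip": -1},
    {"dp": [0.003, 0, 0], "turn": [0, 0, 0], "grip": -1},
    {"dp": [0.003, 0, 0], "turn": [0, 0, 0], "grip": -1},
    {"dp": [0.003, 0, 0], "turn": [0, 0, 0], "grip": -1},
    {"dp": [0, 0, 0], "turn": [0, 0, 0], "grip": -1}
  ]
}}

```text
clock: 14.2
position: [0.5443, -0.1253, 0.2884]
ee_rot: [0.554, 0.44, 0.552, -0.441]
contact_force: [-2.1, -0.6, 5.9]
width: 0.025
```

Run:
```python
from h import *
rep()
```

```text
t 14.20  face_x@tip 1.6 (tcp-based 1.4) y -79.4 ztip 32.5 depth 41.5  F_h x -2.2 y -0.1 z 5.9  M [-0.26  0.51  0.02] tilt [ 0.0013 -0.0022 -1.    ] w 25.0 yaw 12.96
```

Emit:
{"fn": "arm_command", "kwargs": {
  "targets": [
    {"dp": [0.003, -0.0004, 0], "turn": [0, 0, 0], "grip": -1},
    {"dp": [0.003, 0, 0], "turn": [0, 0, 0], "grip": -1},
    {"dp": [0.0025, 0, 0], "turn": [0, 0, 0], "grip": -1},
    {"dp": [0, 0, 0], "turn": [0, 0, 0], "grip": -1}
  ]
}}

```text
clock: 14.6
position: [0.5442, -0.1254, 0.28]
ee_rot: [0.554, 0.44, 0.552, -0.441]
contact_force: [-1.5, -1.1, 6.3]
width: 0.0248
```

Run:
```python
from h import *
rep()
im=manip.get_image("scene");cv2.imwrite("pics/s8.png",im[:,:,::-1])
a=cv2.resize(im[150:250,190:300,::-1],None,fx=6,fy=6,interpolation=cv2.INTER_CUBIC)
cv2.imwrite("pics/s8c.png",a)
```

```text
t 14.60  face_x@tip 1.6 (tcp-based 1.2) y -79.5 ztip 24.1 depth 49.9  F_h x -1.7 y -0.7 z 6.3  M [-0.26  0.48  0.01] tilt [ 0.0021 -0.0024 -1.    ] w 24.8 yaw 12.96
```

View pics/s8c.png

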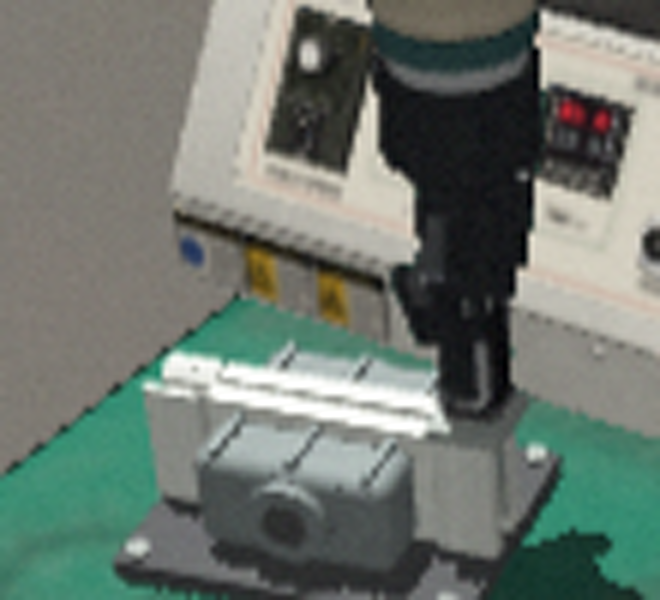

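Emit:
{"fn": "arm_command", "kwargs": {
  "targets": [
    {"dp": [-0.005, 0, 0], "turn": [0, 0, 0], "grip": -1},
    {"dp": [-0.02, 0, 0], "turn": [0, 0, 0], "grip": -1},
    {"dp": [-0.025, 0, 0], "turn": [0, 0, 0], "grip": -1},
    {"dp": [-0.018, 0, 0], "turn": [0, 0, 0], "grip": -1},
    {"dp": [0, 0, -0.03], "turn": [0, 0, 0], "grip": -1},
    {"dp": [0, 0, -0.045], "turn": [0, 0, 0], "grip": -1},
    {"dp": [0, 0, -0.045], "turn": [0, 0, 0], "grip": -1},
    {"dp": [0, -0.0003, -0.035], "turn": [0, 0, 0], "grip": -1}
  ]
}}

```text
clock: 15.45
position: [0.508, 0.0282, 0.3462]
ee_rot: [0.553, 0.441, 0.553, -0.44]
contact_force: [0.4, 0.4, -1.6]
width: 0.0248
```

Emit:
{"fn": "arm_command", "kwargs": {
  "targets": [
    {"dp": [0, 0, 0], "turn": [0, 0, 0], "grip": -1},
    {"dp": [0, 0, 0], "turn": [0, 0, 0], "grip": -1},
    {"dp": [0.005, 0, 0], "turn": [0, 0, 0], "grip": -1},
    {"dp": [0, 0, 0], "turn": [0, 0, 0], "grip": -1}
  ]
}}

```text
clock: 15.85
position: [0.5091, 0.0253, 0.3404]
ee_rot: [0.553, 0.441, 0.553, -0.441]
contact_force: [-0.2, 0.5, -2.5]
width: 0.0248
```

Run:
```python
from h import *
rep()
```

```text
t 15.85  face_x@tip 0.4 (tcp-based 0.8) y 75.2 ztip 84.5 depth -10.5  F_h x -0.1 y 0.6 z -2.5  M [0.03 0.05 0.04] tilt [-1.3e-03 -3.0e-04 -1.0e+00] w 24.8 yaw 12.85
```

Emit:
{"fn": "arm_command", "kwargs": {
  "targets": [
    {"dp": [0.005, 0, -0.001], "turn": [0, 0, 0], "grip": -1},
    {"dp": [0.005, 0, 0], "turn": [0, 0, 0], "grip": -1},
    {"dp": [0.006, 0, 0], "turn": [0, 0, 0], "grip": -1},
    {"dp": [0.006, 0, 0], "turn": [0, 0, 0], "grip": -1},
    {"dp": [0.006, 0, 0], "turn": [0, 0, 0], "grip": -1},
    {"dp": [0.006, 0, 0], "turn": [0, 0, 0], "grip": -1},
    {"dp": [0.006, 0, 0], "turn": [0, 0, 0], "grip": -1},
    {"dp": [0, 0, 0], "turn": [0, 0, 0], "grip": -1}
  ]
}}

```text
clock: 16.65
position: [0.5084, 0.0273, 0.3001]
ee_rot: [0.553, 0.44, 0.554, -0.441]
contact_force: [-0.0, 0.9, -2.5]
width: 0.025
```

Run:
```python
from h import *
rep()
```

```text
t 16.65  face_x@tip 0.0 (tcp-based 0.5) y 77.3 ztip 44.2 depth 29.8  F_h x 0.2 y 0.9 z -2.5  M [-0.08 -0.05 -0.05] tilt [-2.e-03  1.e-04 -1.e+00] w 25.0 yaw 12.94
```

Emit:
{"fn": "arm_command", "kwargs": {
  "targets": [
    {"dp": [0.003, 0.0006, 0], "turn": [0, 0, 0], "grip": -1},
    {"dp": [0.003, 0, 0], "turn": [0, 0, 0], "grip": -1},
    {"dp": [0.003, 0, 0], "turn": [0, 0, 0], "grip": -1},
    {"dp": [0.003, 0, 0], "turn": [0, 0, 0], "grip": -1},
    {"dp": [0.003, 0, 0], "turn": [0, 0, 0], "grip": -1},
    {"dp": [0.003, 0, 0], "turn": [0, 0, 0], "grip": -1},
    {"dp": [0.003, 0, 0], "turn": [0, 0, 0], "grip": -1},
    {"dp": [0, 0, 0], "turn": [0, 0, 0], "grip": -1}
  ]
}}

```text
clock: 17.45
position: [0.5089, 0.0271, 0.2813]
ee_rot: [0.553, 0.44, 0.553, -0.441]
contact_force: [-4.9, -1.6, 5.9]
width: 0.025
```

Run:
```python
from h import *
rep()
```

```text
t 17.45  face_x@tip 0.8 (tcp-based 1.0) y 77.1 ztip 25.4 depth 48.6  F_h x -5.2 y -0.5 z 5.9  M [-0.24  0.94  0.06] tilt [-4.e-04 -1.e-03 -1.e+00] w 25.0 yaw 12.96
```

Emit:
{"fn": "arm_command", "kwargs": {
  "targets": [
    {"dp": [0.0015, -0.0005, 0], "turn": [0, 0, 0], "grip": -1},
    {"dp": [0.001, 0, 0], "turn": [0, 0, 0], "grip": -1},
    {"dp": [0, 0, 0], "turn": [0, 0, 0], "grip": -1}
  ]
}}

```text
clock: 17.75
position: [0.5087, 0.0271, 0.2792]
ee_rot: [0.554, 0.44, 0.553, -0.44]
contact_force: [-4.0, -1.5, 8.7]
width: 0.0248
```

Run:
```python
from h import *
rep()
```

```text
t 17.75  face_x@tip 0.8 (tcp-based 0.7) y 77.1 ztip 23.3 depth 50.7  F_h x -4.2 y -0.6 z 8.7  M [-0.15  0.95  0.05] tilt [ 6.e-04 -9.e-04 -1.e+00] w 24.8 yaw 12.96
```

Emit:
{"fn": "arm_command", "kwargs": {
  "targets": [
    {"dp": [-0.005, 0, 0], "turn": [0, 0, 0], "grip": -1},
    {"dp": [-0.02, 0, 0], "turn": [0, 0, 0], "grip": -1},
    {"dp": [-0.025, 0, 0], "turn": [0, 0, 0], "grip": -1},
    {"dp": [-0.025, 0, 0], "turn": [0, 0, 0], "grip": -1},
    {"dp": [-0.02, 0, 0], "turn": [0, 0, 0], "grip": -1}
  ]
}}

```text
clock: 18.25
position: [0.5096, 0.0273, 0.3743]
ee_rot: [0.554, 0.441, 0.552, -0.44]
contact_force: [0.2, 0.7, -2.0]
width: 0.0249
```

Emit:
{"fn": "arm_command", "kwargs": {
  "targets": [
    {"dp": [0, -0.0063, 0.044], "turn": [0, 0, 0], "grip": -1},
    {"dp": [0, -0.0063, 0.044], "turn": [0, 0, 0], "grip": -1},
    {"dp": [0, -0.0063, 0.044], "turn": [0, 0, 0], "grip": -1},
    {"dp": [0, -0.0063, 0.044], "turn": [0, 0, 0], "grip": -1},
    {"dp": [0, -0.0063, 0.044], "turn": [0, 0, 0], "grip": -1},
    {"dp": [0, -0.0063, 0.044], "turn": [0, 0, 0], "grip": -1},
    {"dp": [0, -0.0063, 0.044], "turn": [0, 0, 0], "grip": -1},
    {"dp": [0, -0.0063, 0.044], "turn": [0, 0, 0], "grip": -1}
  ]
}}

```text
clock: 19.05
position: [0.5389, -0.3292, 0.3727]
ee_rot: [0.554, 0.441, 0.552, -0.44]
contact_force: [0.8, 0.4, -1.8]
width: 0.0248
```

Emit:
{"fn": "arm_command", "kwargs": {
  "targets": [
    {"dp": [0, -0.0063, 0.044], "turn": [0, 0, 0], "grip": -1},
    {"dp": [0, 0, 0], "turn": [7.8, 0, 0], "grip": -1},
    {"dp": [0, 0, 0], "turn": [7.8, 0, 0], "grip": -1},
    {"dp": [0, 0, 0], "turn": [7.8, 0, 0], "grip": -1},
    {"dp": [0, 0, 0], "turn": [0, 0, 0], "grip": -1},
    {"dp": [0, 0, 0], "turn": [0, 0, 0], "grip": -1},
    {"dp": [0, 0, 0], "turn": [0, 0, 0], "grip": -1}
  ]
}}

```text
clock: 19.75
position: [0.5424, -0.3714, 0.3727]
ee_rot: [0.453, 0.543, 0.453, -0.543]
contact_force: [0.2, -0.5, -2.4]
width: 0.025
```

Run:
```python
from h import *
delta([.5428,-.3715,.374],-10.6)
im=manip.get_image("scene");cv2.imwrite("pics/s9.png",im[:,:,::-1])
t=manip.get_image("top")[:,:,::-1];cv2.imwrite("pics/t9.png",t)
g=cv2.cvtColor(t,cv2.COLOR_BGR2GRAY).astype(np.float32)
HH=T(.533,-.0464,np.radians(12.95))
xs=np.arange(-.026,.0181,.002)
print("x mm ",(xs*1000).round().astype(int))
g0=cv2.cvtColor(cv2.imread("pics/top0.png"),cv2.COLOR_BGR2GRAY).astype(np.float32)
for y in (.088,.077,.066,.05,.03,.0,-.03,-.05,-.066,-.077,-.088):
    p=proj("top",HH(np.c_[xs,np.full(len(xs),y),np.full(len(xs),.08)])).astype(np.float32)
    print(round(y*1000),cv2.remap(g,p[:,0:1],p[:,1:2],cv2.INTER_CUBIC).ravel().astype(int))
a=cv2.resize(t[165:260,135:255],None,fx=5,fy=5,interpolation=cv2.INTER_CUBIC)
cv2.imwrite("pics/t9c.png",a)
cv2.imwrite("pics/s9c.png",cv2.resize(im[170:270,190:390,::-1],None,fx=4,fy=4,interpolation=cv2.INTER_CUBIC))
```

```text
t 19.75 pos [ 0.5424 -0.3714  0.3727] dp(tool) [-0.0013  0.0004  0.0001] turn x 0.25 tilt [ 4.e-04 -3.e-04 -1.e+00] F [ 0.2 -0.5 -2.4] q [-0.71  0.42  1.37  0.    1.36 -0.53]
x mm  [-26 -24 -22 -20 -18 -16 -14 -12 -10  -8  -6  -4  -2   0   2   4   6   8
  10  12  14  16  18]
88 [108 164 211 218 192 155 120  91  79  78  78  84 101 126 148 168 198 225
 229 209 160 108  82]
77 [106 163 209 218 195 162 127  96  78  75  75  78  98 126 146 164 194 223
 228 204 152 103  80]
66 [105 155 200 213 195 160 118  85  71  73  74  80  98 126 146 163 192 220
 227 205 155 110  94]
50 [ 72  77 112 173 222 237 238 234 218 167 110  78  93 148 207 235 237 236
 229 199 143 103  89]
30 [125 107 119 171 220 237 238 235 221 177 117  79  90 141 201 233 237 236
 228 201 159 139 140]
0 [130 126 138 180 220 236 238 237 222 176 116  79  86 132 191 228 238 237
 231 207 166 142 141]
-30 [120 102 110 163 216 234 238 237 221 173 110  76  82 125 187 226 237 237
 233 212 171 146 144]
-50 [177 176 174 168 166 185 214 231 222 179 118  77  83 127 186 225 237 237
 234 210 157 111 100]
-66 [169 167 167 166 165 163 161 160 157 149 135 117 105 117 135 149 174 210
 231 218 172 106  51]
-77 [152 156 157 155 154 153 153 152 152 151 150 149 144 140 136 145 171 209
 231 222 181 131  96]
-88 [101 110 124 138 145 146 145 146 145 144 144 143 142 143 141 138 147 178
 214 214 175 124  95]
```

View pics/t9c.png

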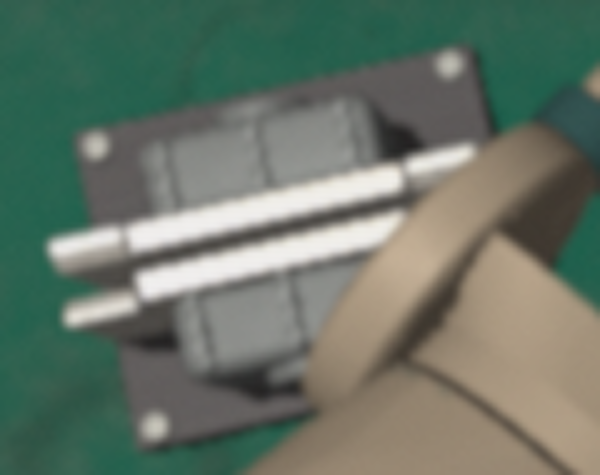

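View pics/s9c.png

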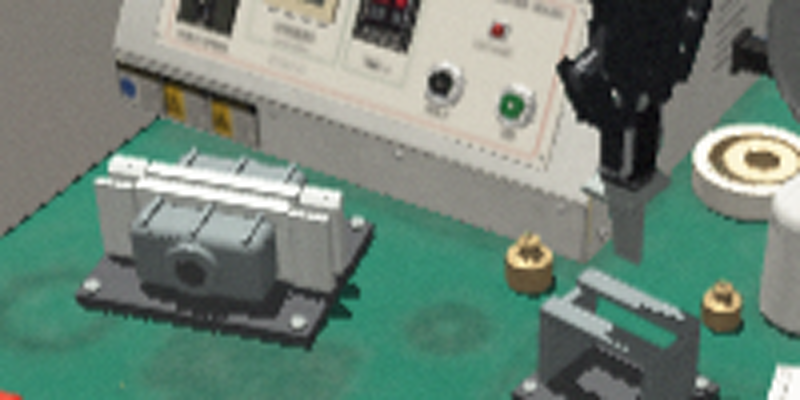

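Run:
```python
from h import *
delta(H([[.0013-.0085,-.078,.374]])[0],12.95)
```

```text
t 19.85 pos [ 0.5424 -0.3713  0.3728] dp(tool) [-0.0013 -0.043  -0.2436] turn x -23.34 tilt [ 3.e-04 -3.e-04 -1.e+00] F [-0.4  0.2 -2.8] q [-0.71  0.42  1.37 -0.    1.36 -0.52]
```

The seam gap reads about 8.0 mm on the left and 8.4 mm on the right from the top image, against about 9 expected from the blade depth. That is too close to the limit, so I'll press both ends a little deeper, right end first.

Emit:
{"fn": "arm_command", "kwargs": {
  "targets": [
    {"dp": [0, -0.0072, -0.0406], "turn": [0, 0, 0], "grip": -1},
    {"dp": [0, -0.0072, -0.0406], "turn": [0, 0, 0], "grip": -1},
    {"dp": [0, -0.0072, -0.0406], "turn": [0, 0, 0], "grip": -1},
    {"dp": [0, -0.0072, -0.0406], "turn": [0, 0, 0], "grip": -1},
    {"dp": [0, -0.0072, -0.0406], "turn": [0, 0, 0], "grip": -1},
    {"dp": [0, -0.007, -0.0406], "turn": [0, 0, 0], "grip": -1},
    {"dp": [0, 0, 0], "turn": [-7.78, 0, 0], "grip": -1},
    {"dp": [0, 0, 0], "turn": [-7.78, 0, 0], "grip": -1}
  ]
}}

```text
clock: 20.65
position: [0.5441, -0.1223, 0.3732]
ee_rot: [0.524, 0.475, 0.524, -0.475]
contact_force: [-0.4, -0.5, -2.8]
width: 0.0251
```

Emit:
{"fn": "arm_command", "kwargs": {
  "targets": [
    {"dp": [0, 0, 0], "turn": [-7.78, 0, 0], "grip": -1},
    {"dp": [0.015, 0, 0], "turn": [0, 0, 0], "grip": -1},
    {"dp": [0.01, 0, 0], "turn": [0, 0, 0], "grip": -1},
    {"dp": [0, 0, 0], "turn": [0, 0, 0], "grip": -1},
    {"dp": [0, 0, 0], "turn": [0, 0, 0], "grip": -1},
    {"dp": [0, 0, 0], "turn": [0, 0, 0], "grip": -1}
  ]
}}

```text
clock: 21.25
position: [0.5445, -0.1242, 0.3482]
ee_rot: [0.553, 0.441, 0.553, -0.441]
contact_force: [0.6, -0.6, -2.5]
width: 0.0249
```

Run:
```python
from h import *
rep()
```

```text
t 21.25  face_x@tip 2.0 (tcp-based 1.7) y -78.4 ztip 92.3 depth -18.3  F_h x 0.4 y -0.7 z -2.5  M [ 0.01 -0.01  0.04] tilt [ 1.e-03 -5.e-04 -1.e+00] w 24.9 yaw 12.87
```

Emit:
{"fn": "arm_command", "kwargs": {
  "targets": [
    {"dp": [0.012, -0.0006, 0], "turn": [0, 0, 0], "grip": -1},
    {"dp": [0.008, 0, 0], "turn": [0, 0, 0], "grip": -1},
    {"dp": [0.008, 0, 0], "turn": [0, 0, 0], "grip": -1},
    {"dp": [0.008, 0, 0], "turn": [0, 0, 0], "grip": -1},
    {"dp": [0.008, 0, 0], "turn": [0, 0, 0], "grip": -1},
    {"dp": [0.008, 0, 0], "turn": [0, 0, 0], "grip": -1},
    {"dp": [0.008, 0, 0], "turn": [0, 0, 0], "grip": -1},
    {"dp": [0, 0, 0], "turn": [0, 0, 0], "grip": -1}
  ]
}}

```text
clock: 22.05
position: [0.5435, -0.1242, 0.2865]
ee_rot: [0.552, 0.441, 0.553, -0.441]
contact_force: [0.5, -0.4, -1.9]
width: 0.0248
```

Run:
```python
from h import *
rep()
```

```text
t 22.05  face_x@tip 0.5 (tcp-based 0.8) y -78.1 ztip 30.6 depth 43.4  F_h x 0.4 y -0.5 z -1.9  M [0.01 0.05 0.03] tilt [-1.3e-03  5.0e-04 -1.0e+00] w 24.8 yaw 12.87
```

Emit:
{"fn": "arm_command", "kwargs": {
  "targets": [
    {"dp": [0.002, 0.0009, 0], "turn": [0, 0, 0], "grip": -1},
    {"dp": [0.003, 0, 0], "turn": [0, 0, 0], "grip": -1},
    {"dp": [0.003, 0, 0], "turn": [0, 0, 0], "grip": -1},
    {"dp": [0.003, 0, 0], "turn": [0, 0, 0], "grip": -1},
    {"dp": [0, 0, 0], "turn": [0, 0, 0], "grip": -1},
    {"dp": [0, 0, 0], "turn": [0, 0, 0], "grip": -1}
  ]
}}

```text
clock: 22.65
position: [0.5442, -0.1242, 0.2778]
ee_rot: [0.553, 0.44, 0.553, -0.441]
contact_force: [-3.8, -0.4, 5.5]
width: 0.025
```

Run:
```python
from h import *
rep()
```

```text
t 22.65  face_x@tip 1.5 (tcp-based 1.5) y -78.3 ztip 21.9 depth 52.1  F_h x -3.8 y 0.5 z 5.5  M [-0.1   0.78  0.  ] tilt [ 1.e-04 -1.e-03 -1.e+00] w 25.0 yaw 12.89
```

One millimetre more here, then up and across to the left end.

Emit:
{"fn": "arm_command", "kwargs": {
  "targets": [
    {"dp": [0.001, 0, 0], "turn": [0, 0, 0], "grip": -1},
    {"dp": [0, 0, 0], "turn": [0, 0, 0], "grip": -1}
  ]
}}

```text
clock: 22.85
position: [0.5443, -0.1242, 0.2772]
ee_rot: [0.553, 0.44, 0.553, -0.441]
contact_force: [-4.3, -1.6, 8.1]
width: 0.0253
```

Run:
```python
from h import *
rep()
```

```text
t 22.85  face_x@tip 1.6 (tcp-based 1.5) y -78.3 ztip 21.3 depth 52.7  F_h x -4.6 y -0.6 z 8.1  M [-0.13  0.93 -0.  ] tilt [ 4.0e-04 -1.2e-03 -1.0e+00] w 25.3 yaw 12.90
```

Emit:
{"fn": "arm_command", "kwargs": {
  "targets": [
    {"dp": [-0.005, 0, 0], "turn": [0, 0, 0], "grip": -1},
    {"dp": [-0.02, 0, 0], "turn": [0, 0, 0], "grip": -1},
    {"dp": [-0.025, 0, 0], "turn": [0, 0, 0], "grip": -1},
    {"dp": [-0.022, 0, 0], "turn": [0, 0, 0], "grip": -1},
    {"dp": [0, 0, -0.03], "turn": [0, 0, 0], "grip": -1},
    {"dp": [0, 0, -0.045], "turn": [0, 0, 0], "grip": -1},
    {"dp": [0, 0, -0.045], "turn": [0, 0, 0], "grip": -1},
    {"dp": [0, -0.0009, -0.035], "turn": [0, 0, 0], "grip": -1}
  ]
}}

```text
clock: 23.65
position: [0.5086, 0.029, 0.3477]
ee_rot: [0.553, 0.442, 0.553, -0.44]
contact_force: [-0.4, 0.9, -2.7]
width: 0.0252
```

Emit:
{"fn": "arm_command", "kwargs": {
  "targets": [
    {"dp": [0, 0, 0], "turn": [0, 0, 0], "grip": -1},
    {"dp": [0, 0, 0], "turn": [0, 0, 0], "grip": -1},
    {"dp": [0.005, 0, 0], "turn": [0, 0, 0], "grip": -1},
    {"dp": [0, 0, 0], "turn": [0, 0, 0], "grip": -1}
  ]
}}

```text
clock: 24.05
position: [0.5093, 0.026, 0.3419]
ee_rot: [0.552, 0.441, 0.553, -0.441]
contact_force: [0.4, -0.5, -2.5]
width: 0.0248
```

Run:
```python
from h import *
rep()
```

```text
t 24.05  face_x@tip 0.9 (tcp-based 1.1) y 75.9 ztip 86.0 depth -12.0  F_h x 0.2 y -0.6 z -2.5  M [0.01 0.   0.  ] tilt [-1.e-03 -2.e-04 -1.e+00] w 24.8 yaw 12.79
```

Emit:
{"fn": "arm_command", "kwargs": {
  "targets": [
    {"dp": [0.008, -0.0004, -0.001], "turn": [0, 0, 0], "grip": -1},
    {"dp": [0.008, 0, 0], "turn": [0, 0, 0], "grip": -1},
    {"dp": [0.008, 0, 0], "turn": [0, 0, 0], "grip": -1},
    {"dp": [0.008, 0, 0], "turn": [0, 0, 0], "grip": -1},
    {"dp": [0.008, 0, 0], "turn": [0, 0, 0], "grip": -1},
    {"dp": [0.008, 0, 0], "turn": [0, 0, 0], "grip": -1},
    {"dp": [0.008, 0, 0], "turn": [0, 0, 0], "grip": -1},
    {"dp": [0, 0, 0], "turn": [0, 0, 0], "grip": -1}
  ]
}}

```text
clock: 24.85
position: [0.5082, 0.0278, 0.2854]
ee_rot: [0.552, 0.44, 0.553, -0.441]
contact_force: [-1.0, -0.7, -3.2]
width: 0.0246
```

Run:
```python
from h import *
rep()
```

```text
t 24.85  face_x@tip -0.1 (tcp-based 0.4) y 77.9 ztip 29.5 depth 44.5  F_h x -1.1 y -0.5 z -3.2  M [0.01 0.02 0.04] tilt [-2.e-03  1.e-04 -1.e+00] w 24.6 yaw 12.87
```

Emit:
{"fn": "arm_command", "kwargs": {
  "targets": [
    {"dp": [0.002, 0.0009, 0], "turn": [0, 0, 0], "grip": -1},
    {"dp": [0.003, 0, 0], "turn": [0, 0, 0], "grip": -1},
    {"dp": [0.003, 0, 0], "turn": [0, 0, 0], "grip": -1},
    {"dp": [0.003, 0, 0], "turn": [0, 0, 0], "grip": -1},
    {"dp": [0, 0, 0], "turn": [0, 0, 0], "grip": -1},
    {"dp": [0, 0, 0], "turn": [0, 0, 0], "grip": -1}
  ]
}}

```text
clock: 25.45
position: [0.5088, 0.0279, 0.2765]
ee_rot: [0.553, 0.44, 0.553, -0.441]
contact_force: [-3.9, -0.7, 5.5]
width: 0.0248
```

Run:
```python
from h import *
rep()
```

```text
t 25.45  face_x@tip 0.7 (tcp-based 1.0) y 77.8 ztip 20.6 depth 53.4  F_h x -3.9 y 0.2 z 5.5  M [-0.22  0.98  0.09] tilt [-1.e-03 -7.e-04 -1.e+00] w 24.8 yaw 12.90
```

Emit:
{"fn": "arm_command", "kwargs": {
  "targets": [
    {"dp": [-0.005, 0, 0], "turn": [0, 0, 0], "grip": -1},
    {"dp": [-0.02, 0, 0], "turn": [0, 0, 0], "grip": -1},
    {"dp": [-0.025, 0, 0], "turn": [0, 0, 0], "grip": -1},
    {"dp": [-0.025, 0, 0], "turn": [0, 0, 0], "grip": -1},
    {"dp": [-0.02, 0, 0], "turn": [0, 0, 0], "grip": -1},
    {"dp": [0, -0.0063, 0.044], "turn": [0, 0, 0], "grip": -1},
    {"dp": [0, -0.0063, 0.044], "turn": [0, 0, 0], "grip": -1},
    {"dp": [0, -0.0063, 0.044], "turn": [0, 0, 0], "grip": -1}
  ]
}}

```text
clock: 26.25
position: [0.5211, -0.106, 0.3716]
ee_rot: [0.554, 0.441, 0.552, -0.44]
contact_force: [0.7, 0.2, -2.2]
width: 0.0254
```

Emit:
{"fn": "arm_command", "kwargs": {
  "targets": [
    {"dp": [0, -0.0063, 0.044], "turn": [0, 0, 0], "grip": -1},
    {"dp": [0, -0.0063, 0.044], "turn": [0, 0, 0], "grip": -1},
    {"dp": [0, -0.0063, 0.044], "turn": [0, 0, 0], "grip": -1},
    {"dp": [0, -0.0063, 0.044], "turn": [0, 0, 0], "grip": -1},
    {"dp": [0, -0.0063, 0.044], "turn": [0, 0, 0], "grip": -1},
    {"dp": [0, -0.0063, 0.044], "turn": [0, 0, 0], "grip": -1},
    {"dp": [0, 0, 0], "turn": [7.8, 0, 0], "grip": -1},
    {"dp": [0, 0, 0], "turn": [7.8, 0, 0], "grip": -1}
  ]
}}

```text
clock: 27.05
position: [0.5428, -0.373, 0.3702]
ee_rot: [0.487, 0.514, 0.485, -0.513]
contact_force: [1.1, 0.0, -2.1]
width: 0.0249
```

Emit:
{"fn": "arm_command", "kwargs": {
  "targets": [
    {"dp": [0, 0, 0], "turn": [7.8, 0, 0], "grip": -1},
    {"dp": [0, 0, 0], "turn": [0, 0, 0], "grip": -1},
    {"dp": [0, 0, 0], "turn": [0, 0, 0], "grip": -1},
    {"dp": [0, 0, 0], "turn": [0, 0, 0], "grip": -1}
  ]
}}

```text
clock: 27.45
position: [0.5425, -0.3706, 0.3708]
ee_rot: [0.453, 0.543, 0.452, -0.543]
contact_force: [0.6, -0.7, -2.6]
width: 0.0246
```

```bash
cat > gap.py <<'E'
from h import *
def gap(t):
    g=cv2.cvtColor(t,cv2.COLOR_BGR2GRAY).astype(np.float32)
    HH=T(.533,-.0464,np.radians(12.95));xs=np.arange(-.030,.02,.0002)
    for y in (.085,.077,.07,.05,.03,.0,-.03,-.05,-.07,-.077,-.085):
        p=proj("top",HH(np.c_[xs,np.full(len(xs),y),np.full(len(xs),.08)])).astype(np.float32)
        v=cv2.remap(g,p[:,0:1],p[:,1:2],cv2.INTER_LINEAR).ravel()
        cr=[(round(xs[i]*1e3,1),'+' if v[i+1]>v[i] else '-') for i in range(len(v)-1) if (v[i]-155)*(v[i+1]-155)<=0]
        print(round(y*1e3),cr)
E
python3 - <<'E'
from gap import *
delta([.5428,-.3715,.374],-10.6)
t=manip.get_image("top")[:,:,::-1];cv2.imwrite("pics/t10.png",t)
im=manip.get_image("scene")[:,:,::-1];cv2.imwrite("pics/s10.png",im)
print("start");gap(cv2.imread("pics/top0.png"));print("before");gap(cv2.imread("pics/t9.png"));print("now");gap(t)
cv2.imwrite("pics/t10c.png",cv2.resize(t[165:260,135:375],None,fx=3,fy=3,interpolation=cv2.INTER_CUBIC))
E
```

```text
t 27.45 pos [ 0.5425 -0.3706  0.3708] dp(tool) [-0.0032  0.0004  0.0008] turn x 0.19 tilt [ 7.e-04 -5.e-04 -1.e+00] F [ 0.6 -0.7 -2.6] q [-0.71  0.42  1.37  0.    1.35 -0.52]
start
85 [(np.float64(-16.2), '+'), (np.float64(-7.0), '-'), (np.float64(1.8), '+'), (np.float64(14.2), '-')]
77 [(np.float64(-16.2), '+'), (np.float64(-6.8), '-'), (np.float64(2.0), '+'), (np.float64(14.2), '-')]
70 [(np.float64(-16.0), '+'), (np.float64(-6.8), '-'), (np.float64(2.0), '+'), (np.float64(14.4), '-')]
50 [(np.float64(-12.4), '+'), (np.float64(13.8), '-')]
30 [(np.float64(-12.4), '+'), (np.float64(15.0), '-')]
0 [(np.float64(-12.6), '+'), (np.float64(15.4), '-')]
-30 [(np.float64(-12.2), '+'), (np.float64(16.0), '-')]
-50 [(np.float64(-11.8), '+'), (np.float64(14.4), '-')]
-70 [(np.float64(-15.0), '+'), (np.float64(-5.8), '-'), (np.float64(3.0), '+'), (np.float64(14.6), '-')]
-77 [(np.float64(-14.8), '+'), (np.float64(-5.6), '-'), (np.float64(2.8), '+'), (np.float64(15.2), '-')]
-85 [(np.float64(-15.0), '+'), (np.float64(-5.8), '-'), (np.float64(3.0), '+'), (np.float64(15.2), '-')]
before
85 [(np.f
[... 1394 characters left out ...]
float64(-8.6), '-'), (np.float64(-0.0), '+'), (np.float64(13.4), '-')]
30 [(np.float64(-21.4), '+'), (np.float64(-8.6), '-'), (np.float64(0.2), '+'), (np.float64(14.4), '-')]
0 [(np.float64(-21.6), '+'), (np.float64(-8.2), '-'), (np.float64(0.6), '+'), (np.float64(14.8), '-')]
-30 [(np.float64(-21.2), '+'), (np.float64(-7.8), '-'), (np.float64(0.8), '+'), (np.float64(15.2), '-')]
-50 [(np.float64(-7.8), '-'), (np.float64(0.8), '+'), (np.float64(14.0), '-')]
-70 [(np.float64(-9.0), '-'), (np.float64(4.0), '+'), (np.float64(14.4), '-')]
-77 [(np.float64(-24.4), '+'), (np.float64(-20.6), '-'), (np.float64(5.0), '+'), (np.float64(15.0), '-')]
-85 [(np.float64(5.4), '+'), (np.float64(14.8), '-')]
```

View pics/t10c.png

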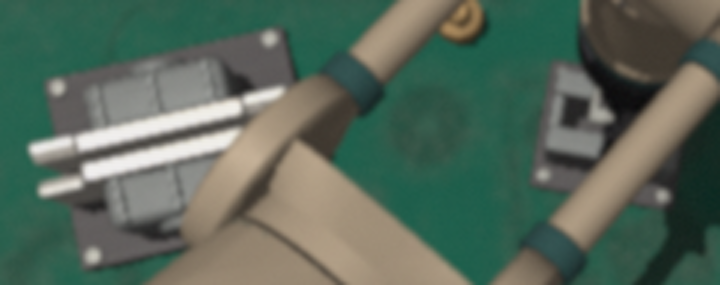

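Emit:
{"fn": "arm_command", "kwargs": {
  "targets": [
    {"dp": [0.01, 0.0017, -0.002], "turn": [0, 0, 0], "grip": -1},
    {"dp": [0.015, 0, 0], "turn": [0, 0, 0], "grip": -1},
    {"dp": [0.008, 0, 0], "turn": [0, 0, 0], "grip": -1},
    {"dp": [0.008, 0, 0], "turn": [0, 0, 0], "grip": -1},
    {"dp": [0.008, 0, 0], "turn": [0, 0, 0], "grip": -1},
    {"dp": [0.008, 0, 0], "turn": [0, 0, 0], "grip": -1},
    {"dp": [0, 0, 0], "turn": [0, 0, 0], "grip": -1}
  ]
}}

```text
clock: 28.25
position: [0.544, -0.3688, 0.3122]
ee_rot: [-0.451, -0.544, -0.453, 0.544]
contact_force: [-0.1, -0.6, -2.4]
width: 0.0246
```

Run:
```python
from h import *
delta([.5446,-.3688,.271],-10.6)
im=manip.get_image("scene")[:,:,::-1];cv2.imwrite("pics/s11.png",im)
cv2.imwrite("pics/s11c.png",cv2.resize(im[190:290,290:400],None,fx=6,fy=6,interpolation=cv2.INTER_CUBIC))
```

```text
t 28.25 pos [ 0.544  -0.3688  0.3122] dp(tool) [ 0.0412  0.0006 -0.0001] turn x 0.07 tilt [-0.002   0.0016 -1.    ] F [-0.1 -0.6 -2.4] q [-0.7   0.46  1.46 -0.    1.23 -0.52]
```

View pics/s11c.png

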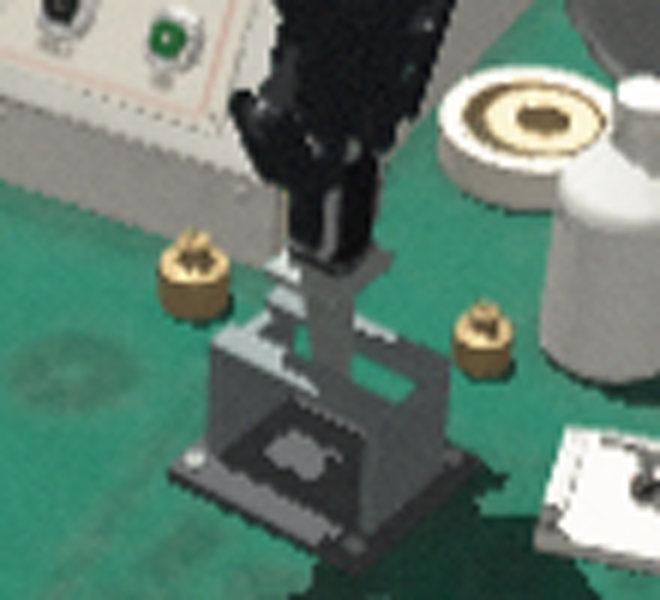

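The blade is entering the gap between the rails with no side force. I'll lower the wedge onto the rails.

Emit:
{"fn": "arm_command", "kwargs": {
  "targets": [
    {"dp": [0.008, 0, 0], "turn": [0, 0, 0], "grip": -1},
    {"dp": [0.008, 0, 0], "turn": [0, 0, 0], "grip": -1},
    {"dp": [0.008, 0, 0], "turn": [0, 0, 0], "grip": -1},
    {"dp": [0.006, 0, 0], "turn": [0, 0, 0], "grip": -1},
    {"dp": [0.004, 0, 0], "turn": [0, 0, 0], "grip": -1},
    {"dp": [0.002, 0, 0], "turn": [0, 0, 0], "grip": -1},
    {"dp": [0, 0, 0], "turn": [0, 0, 0], "grip": -1}
  ]
}}

```text
clock: 29.0
position: [0.5444, -0.369, 0.2774]
ee_rot: [-0.452, -0.544, -0.452, 0.544]
contact_force: [0.1, 0.1, -3.1]
width: 0.0251
```

Run:
```python
from h import *
delta([.5446,-.3688,.271],-10.6)
```

```text
t 29.0 pos [ 0.5444 -0.369   0.2774] dp(tool) [ 0.0064  0.0002 -0.0003] turn x 0.08 tilt [-3.e-04  2.e-04 -1.e+00] F [ 0.1  0.1 -3.1] q [-0.7   0.48  1.5  -0.    1.15 -0.52]
```

Emit:
{"fn": "arm_command", "kwargs": {
  "targets": [
    {"dp": [0.003, 0, 0], "turn": [0, 0, 0], "grip": -1},
    {"dp": [0.002, 0, 0], "turn": [0, 0, 0], "grip": -1},
    {"dp": [0.0015, 0, 0], "turn": [0, 0, 0], "grip": -1},
    {"dp": [0.001, 0, 0], "turn": [0, 0, 0], "grip": -1},
    {"dp": [0, 0, 0], "turn": [0, 0, 0], "grip": -1}
  ]
}}

```text
clock: 29.5
position: [0.5443, -0.369, 0.271]
ee_rot: [-0.452, -0.544, -0.452, 0.544]
contact_force: [-2.0, 0.0, 2.1]
width: 0.0246
```

Run:
```python
from h import *
delta([.5446,-.3688,.271],-10.6)
```

```text
t 29.5 pos [ 0.5443 -0.369   0.271 ] dp(tool) [-0.      0.0003 -0.0003] turn x 0.08 tilt [ 3.e-04 -4.e-04 -1.e+00] F [-2.   0.   2.1] q [-0.7   0.49  1.51 -0.    1.14 -0.52]
```

Emit:
{"fn": "arm_command", "kwargs": {
  "targets": [
    {"dp": [0, -0.0007, 0], "turn": [0, 0, 0], "grip": -1},
    {"dp": [0, 0, 0], "turn": [0, 0, 0], "grip": -0.3},
    {"dp": [0, 0, 0], "turn": [0, 0, 0], "grip": 0},
    {"dp": [0, 0, 0], "turn": [0, 0, 0], "grip": 1},
    {"dp": [0, 0, 0], "turn": [0, 0, 0], "grip": 1},
    {"dp": [0, 0, 0], "turn": [0, 0, 0], "grip": 1},
    {"dp": [0, 0, 0], "turn": [0, 0, 0], "grip": 1}
  ]
}}

```text
clock: 30.2
position: [0.5437, -0.369, 0.2701]
ee_rot: [-0.452, -0.544, -0.452, 0.544]
contact_force: [-0.0, 0.1, -0.0]
width: 0.0855
```

Run:
```python
from h import *
delta([.5446,-.3688,.271],-10.6);print(manip.get_state()['width'])
im=manip.get_image("scene")[:,:,::-1];cv2.imwrite("pics/s12.png",im)
cv2.imwrite("pics/s12c.png",cv2.resize(im[190:290,290:400],None,fx=6,fy=6,interpolation=cv2.INTER_CUBIC))
```

```text
t 30.2 pos [ 0.5437 -0.369   0.2701] dp(tool) [-0.0009  0.0009 -0.0003] turn x 0.07 tilt [-0.e+00 -1.e-04 -1.e+00] F [-0.   0.1 -0. ] q [-0.7   0.49  1.51 -0.    1.14 -0.52]
0.08548806244178067
```

View pics/s12c.png

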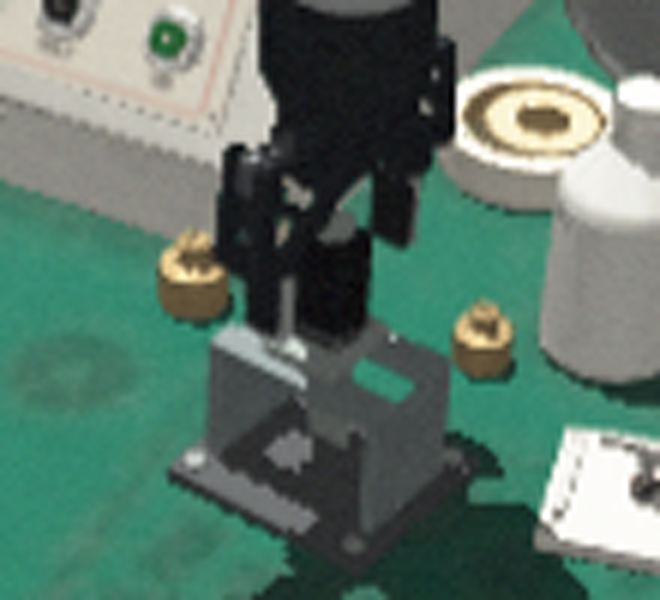

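Emit:
{"fn": "arm_command", "kwargs": {
  "targets": [
    {"dp": [-0.02, 0, 0], "turn": [0, 0, 0], "grip": 1},
    {"dp": [-0.04, 0, 0], "turn": [0, 0, 0], "grip": 1},
    {"dp": [-0.04, 0, 0], "turn": [0, 0, 0], "grip": 1},
    {"dp": [-0.035, 0, 0], "turn": [0, 0, 0], "grip": 1},
    {"dp": [0, -0.025, 0.02], "turn": [0, 0, 0], "grip": 1},
    {"dp": [0, -0.03, 0.025], "turn": [0, 0, 0], "grip": 1},
    {"dp": [0, -0.03, 0.025], "turn": [0, 0, 0], "grip": 1},
    {"dp": [0, -0.03, 0.025], "turn": [0, 0, 0], "grip": 1}
  ]
}}

```text
clock: 31.05
position: [0.412, -0.4416, 0.4054]
ee_rot: [-0.452, -0.544, -0.452, 0.544]
contact_force: [-0.1, -0.1, -0.6]
width: 0.0854
```

Emit:
{"fn": "arm_command", "kwargs": {
  "targets": [
    {"dp": [0, -0.03, 0.025], "turn": [0, 0, 0], "grip": 1},
    {"dp": [0, -0.03, 0.025], "turn": [0, 0, 0], "grip": 1},
    {"dp": [0, -0.03, 0.025], "turn": [0, 0, 0], "grip": 1},
    {"dp": [0, -0.03, 0.025], "turn": [0, 0, 0], "grip": 1},
    {"dp": [0, -0.03, 0.025], "turn": [0, 0, 0], "grip": 1},
    {"dp": [0, 0, 0], "turn": [0, 0, 0], "grip": 1},
    {"dp": [0, 0, 0], "turn": [0, 0, 0], "grip": 1}
  ]
}}

```text
clock: 31.75
position: [0.2422, -0.5371, 0.4052]
ee_rot: [0.451, 0.544, 0.451, -0.544]
contact_force: [0.2, 1.0, 0.0]
width: 0.0852
```

Run:
```python
from gap import *
s,p,R=pose();print(s['clock'],p)
t=manip.get_image("top")[:,:,::-1];cv2.imwrite("pics/t13.png",t)
im=manip.get_image("scene")[:,:,::-1];cv2.imwrite("pics/s13.png",im)
gap(t)
a=cv2.resize(t[145:325,130:390],None,fx=3,fy=3,interpolation=cv2.INTER_CUBIC)
cv2.imwrite("pics/t13c.png",a)
cv2.imwrite("pics/s13c.png",cv2.resize(im[190:310,200:390],None,fx=4,fy=4,interpolation=cv2.INTER_CUBIC))
```

```text
31.75 [ 0.24218102 -0.53711837  0.40518692]
85 [(np.float64(-25.2), '+'), (np.float64(-16.0), '-'), (np.float64(2.0), '+'), (np.float64(14.2), '-')]
77 [(np.float64(-25.2), '+'), (np.float64(-15.8), '-'), (np.float64(2.2), '+'), (np.float64(14.2), '-')]
70 [(np.float64(-25.2), '+'), (np.float64(-16.2), '-'), (np.float64(2.0), '+'), (np.float64(14.4), '-')]
50 [(np.float64(-21.8), '+'), (np.float64(-8.4), '-'), (np.float64(-0.2), '+'), (np.float64(13.6), '-')]
30 [(np.float64(-21.8), '+'), (np.float64(-8.2), '-'), (np.float64(-0.0), '+'), (np.float64(15.0), '-')]
0 [(np.float64(-22.0), '+'), (np.float64(-8.0), '-'), (np.float64(0.4), '+'), (np.float64(15.4), '-')]
-30 [(np.float64(-21.4), '+'), (np.float64(-7.6), '-'), (np.float64(0.6), '+'), (np.float64(15.8), '-')]
-50 [(np.float64(-21.2), '+'), (np.float64(-7.6), '-'), (np.float64(0.6), '+'), (np.float64(14.4), '-')]
-70 [(np.float64(-24.4), '+'), (np.float64(-15.4), '-'), (np.float64(3.0), '+'), (np.float64(14.6), '-')]
-77 [(np.float64(-24.2), '+'), (np.float64(-15.4), '-'), (np.float64(3.0), '+'), (np.float64(15.2), '-')]
-85 [(np.float64(-24.4), '+'), (np.float64(-15.4), '-'), (np.float64(3.0), '+'), (np.float64(15.2), '-')]
```

View pics/t13c.png

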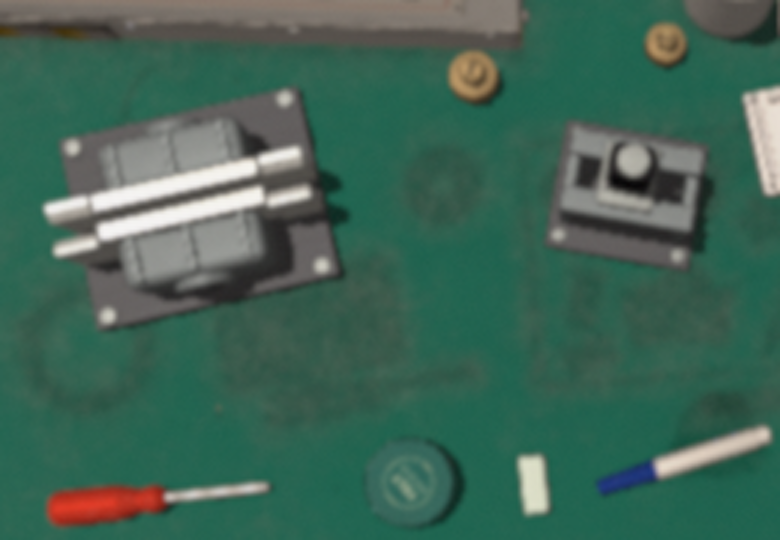

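View pics/s13c.png

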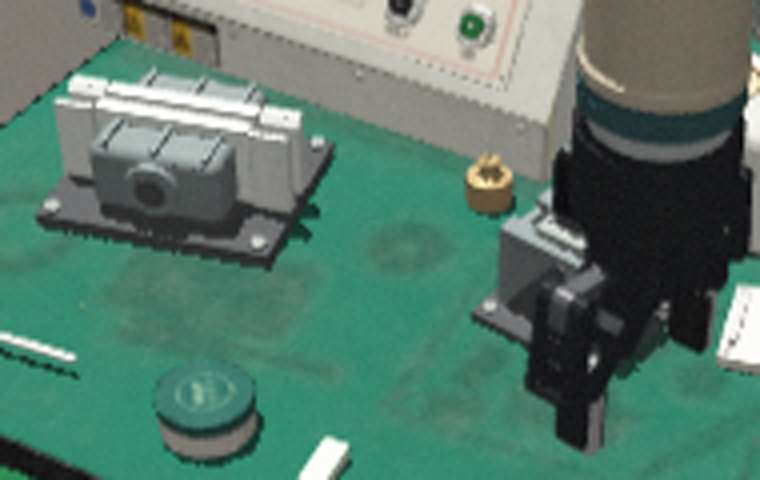

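The arm is clear. Comparing the same edges with the first picture, the loose half has moved about 9.0 mm on the left (y=77) and 9.4 mm on the right. The top crop shows the wedge upright with its guard on the rails and its cap at (633,162), and the bystanders are where they were. I'm handing in.

Run:
```python
from rig import manip
print(manip.sign_off(), manip.get_state()['clock'])
```

```text
the job is handed in; nothing more can be done
the job is handed in; nothing more can be done
```

The housing is parted: both ends stand about 9 mm open, and the wedge hangs upright in its stand with the gripper let go and clear. I handed in at about 32 s of the 64 s allowed, and the hand-in reported no verdict.

**Pressing:** I took the small wedge from the stand and pressed it into the slots in turn: right, left, right, left. The estimated openings from blade depth were about 3, 5.6, 9 and 9 mm, so the lead never went above about 3.5 mm. After those four presses the camera read the gap at only 8.0 to 8.4 mm, which was too close to the limit. I pressed both ends once more, about 3 mm deeper.

**Last checks:**
- **Opening:** against the first picture, the loose half's edge has moved about 9.0 mm on the left and 9.4 mm on the right. The plain seam gap still reads only 8.2 mm on both sides. I put that down to the white edges blurring into the gap, but the two readings do disagree by about 1 mm.
- **Wedge:** its guard rests on the rails within a few mm of the stand's centre.
- **Forces:** side forces stayed near 5 N and downward forces near 11 N in the readings I took.
- **Bystanders:** the tin, weights and rubber block look unmoved in the last picture, judged by eye.

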